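# Lock the folding recipe stand into its charging dock and open it

## Task

Set up the recipe stand: pull the dock's black push-pull knob out until it clicks and stays, lay the folded stand flat in the dock's bay with its foot towards the knob and let go of it, then push the knob fully home so that its steel tongue locks the foot. Only then lift the stand's hinged back by its grip bar until it snaps open and stays up, with the knob still home and the stand still down in its bay. Leave the mug, the lemon and the honey jar where they are.

Things in the scene. Friction and masses are not known exactly. Their poses are not given: they have to be found in the camera images.
- dock: Fixed grey charging dock, 230 x 110 mm. Origin: centre of its underside; +x along its length away from the knob end. Base plate 12 mm thick = bay floor. At the -x end a 90 mm wide housing (x -114 to -62 mm), its top sloping from 60 mm high at the bay down to 25 mm. Bay x -62 to +108 mm, ended by a 32 mm high fence. Flared side guides 30 mm high, 63 mm apart, only at x -61 to -39 and 87 to 109 mm.
- seat (a point): Point on the bay floor where the stand's origin lies when home: dock frame (23, 0, 12) mm, axes as the dock's. Play of the stand there: 3 mm lengthwise, 2.5 mm sideways, each way. The bay is open for fingers at both sides between the guides. Beware: wall cabinets hang 0.48 m above the worktop beyond world x = 0.65 m where y is over -0.2 m; keep the wrist low near them.
- knob (a joint): Push-pull knob on the sloped panel: 0 m = home, 0.020 = out in its detent (also the stop). Over-centre at 0.010: it springs to the nearer state, 11 N to break away. Out is direction (-0.573, 0, 0.820) in the dock frame. Its 24 mm wide steel tongue, when home, reaches 12 mm into the bay, underside 22 mm above the worktop, over the stand's foot; when out it is withdrawn.
- knob_grip (a point): Centre of the black round knob head (38 mm diameter, 25 mm long, on a 20 mm neck), at dock frame (-106, 0, 68) mm when home; moves with the knob. The head ends 12 mm further along the out direction and its underside is 18 mm off the panel when home.
- stand: Loose folding recipe stand, 0.8 kg, 164 x 58 mm, 35 mm high folded. Origin: centre of its underside; +x from the foot to the hinge. Aluminium base plate 8 mm thick; its bare front end (x -82 to -68 mm) is the foot. Wood block on the plate at x 0 to 60 mm, 58 mm wide, top at 22 mm: grip folded stand here across its width; centre of mass near x = 18 mm. Home, its axes agree with the dock's.
- flap (a joint): Hinged back of the stand: 0 rad = folded, 1.90 = open (leaning back past upright; also the stop). Over-centre spring, middle at 0.95: it snaps to the nearer state; about 0.4 N m to break away, 4 N at the bar. Hinge axis: the stand's y at stand frame (70, 0, 28) mm.
- flap_bar (a point): Middle of the round aluminium grip bar, 10 mm diameter, 58 mm long along the stand's y, 110 mm from the hinge axis; at stand frame (-40, 0, 29) mm folded; rises and swings towards +x as the back opens. Side arms 32 mm apart (inside) carry it; 37 mm free between bar and wooden back plate, 16 mm free below it (folded) to the base plate.
- mug_1: Green and white mug, 86 x 121 x 99 mm, standing behind the work; origin under its middle. To be left alone.
- lemon: Lemon, 78 x 55 x 56 mm, behind the work; origin under its middle. To be left alone.
- jar_honey: Honey jar with green lid, 64 x 68 x 84 mm, behind the work; origin under its middle. To be left alone.

How it is judged:
By the outcome, as a careful person would: the job done as asked, in the order asked, and still so for the second after the job is handed in, with the robot touching nothing.
It also fails if it takes over 72 s, if anything falls off the work surface, if the arm or the gripper's body presses on something with over 40 N, if the wrist force passes 120 N, or if a joint passes its speed limit or range.

## Robot

A 6-joint arm with a two-finger parallel gripper is mounted at the origin on a cart in front of the work surface, level with it; the furniture and walls round the work are solid. World frame = base frame: x ahead of the robot, y to its left, z up, the work surface at z = 0. Lengths are in mm, angles in rad, forces in N, time in s.
With the tool pointing down it reaches from about 275 to 1000 mm from the base axis. Payload 8.4 kg.
Tool frame: the origin (TCP) lies midway between the tips of the shut fingers; the grasp point (between the pads) lies 19 mm behind it; z points along the fingers, y is the line along which they close (so a half turn about z gives the same grasp; the last joint's range is limited). The gripper opens to 85 mm and grips with 20 to 120 N. Pads are 22 mm wide; open, the fingers measure 114 mm over their backs; the gripper's body (76 mm by 85 mm) begins 54 mm behind the grasp point. The pads swing forward as they close: fully open they stand 13 mm farther back than shut.
Start: joints at [-1.168, 0.353, 1.633, -0, 1.155, -0.002], TCP at [246.146, -574.491, 198.681] pointing down, gripper open.
Joint ranges: [-2.63, 2.63], [-0.92, 2.1], [0.06, 2.66], [-1.3, 4.44], [0, 2.69], [-3.02, 3.02]. Speed limits (rad/s): [2.22, 2.22, 2.79, 3.14, 3.14, 3.14].

## Interface

Orientations are given as [roll, pitch, yaw] about the fixed x, y, z axes, in that order (R = Rz(yaw) Ry(pitch) Rx(roll)).
In Python, from rig import r, imaging gives the robot as it stands. The module is installed in compiled form; this text tells all that it offers.
- The arm moves only by the tool arm_command, never from a script. Its argument "deltas" is a list of rows, each an object of numbers: "hand": the finger opening in mm, from 0 to 85.4; "tx", "ty", "tz": the shift along the tool's x, y, z in mm; "wx", "wy", "wz": the turn, a rotation vector about the tool's x, y, z in rad. A call has 1 to 8 rows; each row shifts and turns the commanded pose from where the row before left it, along the tool's axes as they then stand; what a row does not reach is not made up. A row lasts 1/8 s, in which the tool goes at most 62.5 mm and 10.7 degrees, less where a joint would pass 70% of its speed; a pose out of reach is approached as far as the arm can. A call with a gripper value outside its range is refused whole. The fingers move at their own pace and stop on an object; "squeeze" is the grip in N (left out, the last holds). Time passes only in rows, so rows that do not move let the fingers close. It gives the time, the measured TCP pose, the force, the opening and the grip force at its end, in the units of the state.
- r.sense(): the state, without advancing time (a new reading comes with each control period).
- imaging.grab_frame(name): name is "scene" or "top" or "wrist"; returns a dict with "image" (400x640x3 uint8, red, green, blue), "mtx" (3x3 intrinsics, pixels), "world_to_cam" (4x4, takes a point from world to camera coordinates). Camera axes: x right, y up, looking along -z (the intrinsics and any distortion apply to the point x, -y, -z); pixel columns grow to the right and rows downward; lengths in mm; the calibration is good to about 2 mm. The wrist camera is an equidistant fisheye: a pixel r from the principal point sees the ray r / f radians off the axis. A picture is of the moment at which its call begins. There is no depth.
- r.sign_off(): hands the job in; it is judged then, once.
The state is a dict: "clock": time; "qpos": joint angles; "qvel": joint speeds; "joint_efforts": joint torques, N m; "eef_pos": TCP position; "tcp_rot": TCP orientation; "contact_force": force on the tool from outside, world axes, zero at the start; "wrist_torque": the same for the moment, N m; "opening": opening from 0.0 (shut) to 1.0 (fully open); "grasp_force": force on a finger pad.
Only numpy, scipy, OpenCV 4.12 (cv2) and the standard library are available. Lean on these libraries where they do the work, as an engineer would, in place of code of your own. Each camera call takes 0.05 s, during which the arm holds its last target. There are 200 camera calls.

## Working session

There is one attempt and no reset: what is moved stays moved. The work goes in short steps, Python scripts to look and compute and a tool call to move; the robot and the scene stay as the last step left them, time stands still between calls to the robot, and variables do not carry over. Pictures are saved under pics/ and viewed, at most 10 in all, crops included, and the job is handed in when it is done.

Besides the shell and the picture viewer there is one more tool, called after "Request:" as name(argument=value, ...) on one line, values as JSON. arm_command: Moves the arm, as the interface text tells. Its arguments: {"type":"object","properties":{"deltas":{"type":"array"},"squeeze":{"type":"number"}},"required":["deltas"]}

```bash
mkdir -p pics; python3 - <<'E'
from rig import r, imaging
import cv2,numpy as np
print(r.sense())
for n in ["scene","top"]:
    f=imaging.grab_frame(n); cv2.imwrite(f"pics/{n}0.png",f["image"][:,:,::-1]); print(n,f["mtx"],np.round(f["world_to_cam"],3).tolist(),[k for k in f])
E
```

```text
{'clock': 0.0, 'qpos': array([-1.16839182e+00,  3.53670712e-01,  1.63413393e+00,  1.88327670e-05,
        1.15519111e+00, -2.40425182e-03]), 'qvel': array([-0.00123027, -0.00059229, -0.00211877, -0.00041241,  0.00267166,
       -0.00053847]), 'joint_efforts': array([ 1.78792379e-03, -6.05247045e+01, -3.42059076e+01, -6.39670861e-05,
        9.25193424e-03,  5.66118352e-07]), 'eef_pos': array([ 245.9516478 , -574.00595205,  197.94770339]), 'tcp_rot': array([-3.14018960e+00, -2.05922467e-05,  4.04801130e-01]), 'contact_force': array([ 0.00263039, -0.27710273,  0.79427127]), 'wrist_torque': array([ 0.04324454, -0.00303739,  0.00636797]), 'grasp_force': 0.0, 'opening': 1.0005724814291581}
scene [[437.85737191   0.         314.16201141]
 [  0.         437.85737191 194.82453465]
 [  0.           0.           1.        ]] [[0.974, 0.227, -0.009, -546.393], [-0.173, 0.764, 0.621, 114.745], [0.148, -0.603, 0.784, -1325.749], [0.0, 0.0, 0.0, 1.0]] ['image', 'mtx', 'world_to_cam']
top [[437.30437979   0.         321.9479695 ]
 [  0.         437.30437979 196.40790981]
 [  0.           0.           1.        ]] [[-0.001, -1.0, -0.001, -63.724], [0.981, -0.001, 0.194, -596.034], [-0.194, -0.0, 0.981, -1008.334], [0.0, 0.0, 0.0, 1.0]] ['image', 'mtx', 'world_to_cam']
```

View pics/scene0.png

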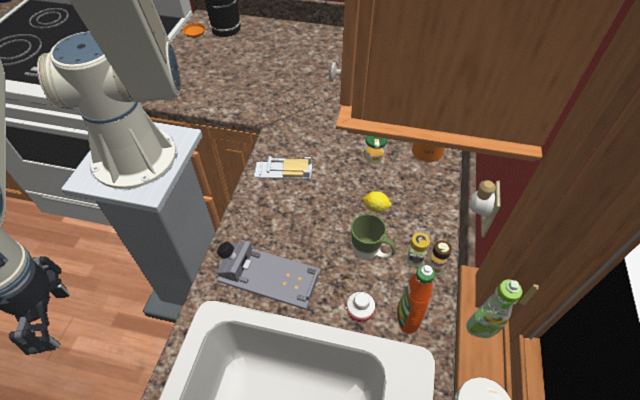

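View pics/top0.png

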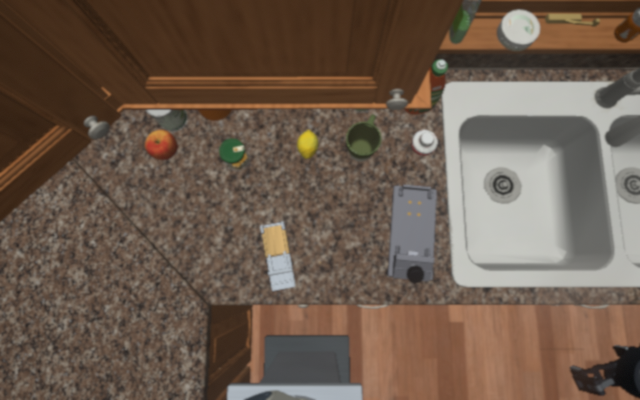

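The scene view shows the stand at about (284,168) and the dock at (268,275) with its knob at (226,249). The top view shows the stand at (278,256), the dock at (414,233) and the knob at (416,274). I'll enlarge both for corners.

```bash
python3 - <<'E'
import cv2,numpy as np
t=cv2.imread("pics/top0.png");s=cv2.imread("pics/scene0.png")
def crop(im,x,y,w,h,k,n): return cv2.resize(im[y:y+h,x:x+w],None,fx=k,fy=k,interpolation=cv2.INTER_CUBIC)
a=crop(t,250,180,66,120,5,0); b=crop(t,380,180,66,120,5,0)
cv2.imwrite("pics/topz.png",np.hstack([a,b]))
a=crop(s,250,150,70,36,6,0); b=crop(s,210,235,120,75,5,0)
c=np.zeros((600,600,3),np.uint8); c[:216,:420]=a; c[220:595,:600]=b
cv2.imwrite("pics/scz.png",c)
E
```

```text
(no output)
```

View pics/topz.png

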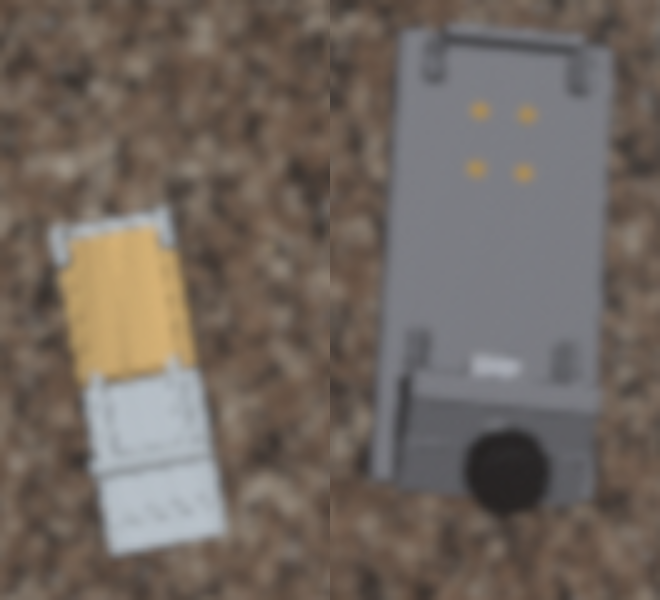

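View pics/scz.png

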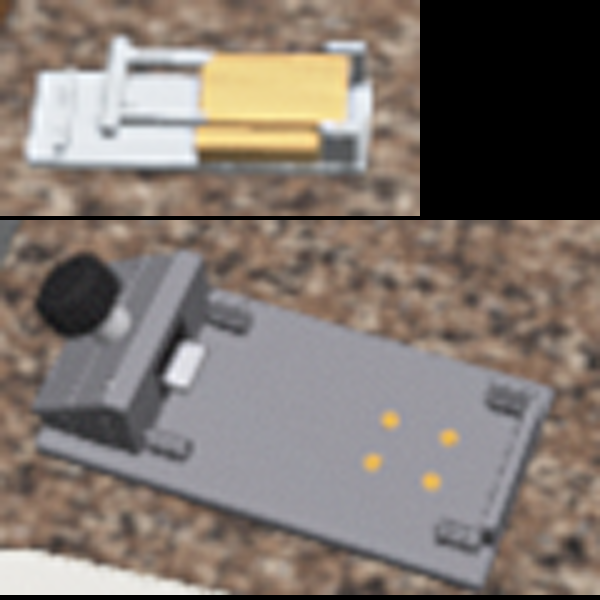

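```bash
cat > h.py <<'E'
import numpy as np,cv2
from scipy.optimize import least_squares
from scipy.spatial.transform import Rotation as R
def proj(f,P):
    c=np.c_[P,np.ones(len(P))]@f["world_to_cam"].T
    x=c[:,0]/-c[:,2]; y=-c[:,1]/-c[:,2]; K=f["mtx"]
    return np.c_[K[0,0]*x+K[0,2],K[1,1]*y+K[1,2]]
def place(p,L): 
    c,s=np.cos(p[2]),np.sin(p[2]); L=np.array(L,float)
    return np.c_[p[0]+c*L[:,0]-s*L[:,1],p[1]+s*L[:,0]+c*L[:,1],L[:,2]+(p[3] if len(p)>3 else 0)]
def fit(obs,x0):
    fn=lambda p:np.concatenate([(proj(f,place(p,L))-np.array(U)).ravel() for f,L,U in obs])
    s=least_squares(fn,x0,loss="soft_l1",x_scale=[10,10,.1]); return s.x,np.round(fn(s.x).reshape(-1,2),1)
E
python3 - <<'E'
from h import *
from rig import r,imaging
T=imaging.grab_frame("top");S=imaging.grab_frame("scene")
t1=lambda L:[(250+u/5,180+v/5) for u,v in L]
t2=lambda L:[(380+(u-330)/5,180+v/5) for u,v in L]
s1=lambda L:[(250+u/6,150+v/6) for u,v in L]
s2=lambda L:[(210+u/5,235+(v-220)/5) for u,v in L]
p,e=fit([(T,[(115,55,12),(115,-55,12),(-115,55,12),(-113,0,78)],t2([(402,28),(612,45),(372,480),(508,470)])),
 (S,[(115,55,12),(115,-55,12),(-115,-55,12)],s2([(553,388),(484,578),(38,435)]))],[600,-260,0])
print("dock",p,e.tolist())
q,e=fit([(T,[(-82,29,8),(-82,-29,8),(-40,29,29),(-40,-29,29)],t1([(108,553),(226,533),(92,468),(212,453)])),
 (S,[(-82,29,8),(-82,-29,8),(82,-29,8),(-40,29,30),(-40,-29,29)],s1([(42,72),(27,158),(365,160),(122,42),(108,130)]))],[500,50,0])
print("stand",q,e.tolist())
E
```

```text
dock [ 5.16565148e+02 -2.91558555e+02 -9.71506231e-02] [[-0.8, -1.2], [0.2, -0.6], [-0.8, -0.8], [0.0, 2.1], [0.4, -1.3], [-0.7, 0.9], [-1.5, 0.9]]
stand [4.56997051e+02 4.50891194e+01 1.90703983e-01] [[0.6, -0.2], [0.2, -0.8], [-0.1, -0.4], [-0.6, -2.0], [-0.8, -0.8], [-0.7, -0.4], [-0.3, 0.7], [-0.7, -0.6], [-0.4, -0.2]]
```

```bash
cat >> h.py <<'E'
DOCK=np.array([516.6,-291.6,-.097]); STAND=np.array([457,45.1,.191])
def rot(yaw,th=0,roll=np.pi): return R.from_euler('xyz',[roll,th,yaw])
def dk(x,y,z,base=None): return place(DOCK if base is None else base,[(x,y,z)])[0]
def goto(s,P,Rt,n):
    "print n rows of tool-frame deltas from the present pose"
    R0=R.from_euler('xyz',s["tcp_rot"]); p0=np.array(s["eef_pos"]); w=(R0.inv()*Rt).as_rotvec()
    d=(np.array(P)-p0)/n; 
    print("step mm",np.linalg.norm(d).round(1),"rad",np.linalg.norm(w/n).round(3),"w",(w/n).round(4))
    for i in range(n):
        Ri=R0*R.from_rotvec(w*i/n); print(Ri.inv().apply(d).round(1).tolist())
def st(s): print(round(s["clock"],2),np.round(s["eef_pos"],1),np.round(s["tcp_rot"],3),"F",np.round(s["contact_force"],1),"op",round(s["opening"],3),"gf",round(s["grasp_force"],1),"q",np.round(s["qpos"],2))
E
python3 - <<'E'
from h import *
from rig import r
s=r.sense(); Rt=rot(DOCK[2],-.61); z=Rt.as_matrix()[:,2]; print(z)
goto(s,dk(-106,0,68)-70*z,Rt,8)
E
```

```text
[ 0.57017452 -0.05548104 -0.81964802]
step mm 41.3 rad 0.098 w [-0.0192  0.0746  0.0607]
[29.0, -27.9, 9.1]
[26.5, -29.8, 10.6]
[23.8, -31.5, 11.9]
[20.9, -33.1, 13.0]
[17.8, -34.6, 13.8]
[14.6, -35.8, 14.3]
[11.4, -36.9, 14.6]
[8.0, -37.8, 14.6]
```

Request:
arm_command(deltas=[{"hand":70,"tx":29,"ty":-27.9,"tz":9.1,"wx":-0.0192,"wy":0.0746,"wz":0.0607},{"tx":26.5,"ty":-29.8,"tz":10.6,"wx":-0.0192,"wy":0.0746,"wz":0.0607},{"tx":23.8,"ty":-31.5,"tz":11.9,"wx":-0.0192,"wy":0.0746,"wz":0.0607},{"tx":20.9,"ty":-33.1,"tz":13,"wx":-0.0192,"wy":0.0746,"wz":0.0607},{"tx":17.8,"ty":-34.6,"tz":13.8,"wx":-0.0192,"wy":0.0746,"wz":0.0607},{"tx":14.6,"ty":-35.8,"tz":14.3,"wx":-0.0192,"wy":0.0746,"wz":0.0607},{"tx":11.4,"ty":-36.9,"tz":14.6,"wx":-0.0192,"wy":0.0746,"wz":0.0607},{"tx":8,"ty":-37.8,"tz":14.6,"wx":-0.0192,"wy":0.0746,"wz":0.0607}])

```text
schema error: expected keys hand, tx, ty, tz, wx, wy, wz
```

```bash
python3 - <<'E'
from h import *
from rig import r,imaging
f=imaging.grab_frame("wrist"); s=r.sense(); st(s); cv2.imwrite("pics/w1.png",f["image"][:,:,::-1])
Rt=rot(DOCK[2],-.61); z=Rt.as_matrix()[:,2]; goto(s,dk(-106,0,68)-70*z,Rt,1)
def fish(f,P):
    c=np.c_[P,np.ones(len(P))]@f["world_to_cam"].T; x,y,w=c[:,0],-c[:,1],-c[:,2]; h=np.hypot(x,y); k=np.arctan2(h,w)/h; K=f["mtx"]
    return np.c_[K[0,0]*x*k+K[0,2],K[1,1]*y*k+K[1,2]]
print(fish(f,np.array([dk(-106-6.9,0,77.8),dk(-62,45,60),dk(-62,-45,60),dk(-115,55,12),dk(115,55,12),dk(115,-55,12)])).round(1))
E
```

```text
0.25 [ 246.1 -574.2  198.3] [-3.141 -0.     0.405] F [0.4 0.  0.2] op 0.997 gf 0.0 q [-1.17  0.35  1.63  0.    1.16 -0.  ]
step mm 330.2 rad 0.785 w [-0.1537  0.5972  0.4858]
[231.9, -223.5, 73.1]
[[ 134.   -39.3]
 [ 138.3  -74.5]
 [ 192.2  -62.7]
 [ 130.8  -28.8]
 [ 219.5 -148.7]
 [ 284.1 -135.9]]
```

View pics/w1.png

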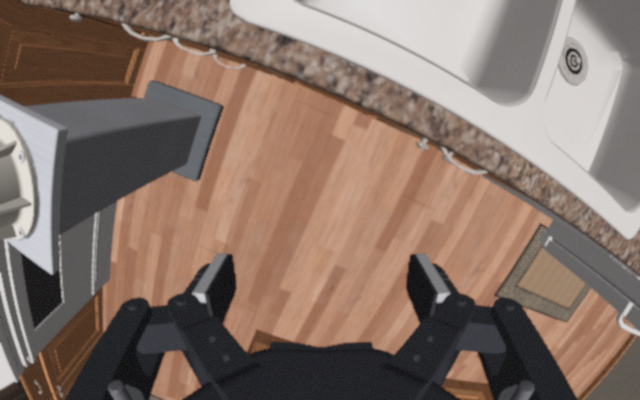

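The call was refused because every row needs all seven keys. The wrist picture shows only the floor, the counter edge and the fingers at (215,280) and (430,280).

Request:
arm_command(deltas=[{"hand":70,"tx":29,"ty":-27.9,"tz":9.1,"wx":-0.0192,"wy":0.0746,"wz":0.0607},{"hand":70,"tx":26.5,"ty":-29.8,"tz":10.6,"wx":-0.0192,"wy":0.0746,"wz":0.0607},{"hand":70,"tx":23.8,"ty":-31.5,"tz":11.9,"wx":-0.0192,"wy":0.0746,"wz":0.0607},{"hand":70,"tx":20.9,"ty":-33.1,"tz":13,"wx":-0.0192,"wy":0.0746,"wz":0.0607},{"hand":70,"tx":17.8,"ty":-34.6,"tz":13.8,"wx":-0.0192,"wy":0.0746,"wz":0.0607},{"hand":70,"tx":14.6,"ty":-35.8,"tz":14.3,"wx":-0.0192,"wy":0.0746,"wz":0.0607},{"hand":70,"tx":11.4,"ty":-36.9,"tz":14.6,"wx":-0.0192,"wy":0.0746,"wz":0.0607},{"hand":70,"tx":8,"ty":-37.8,"tz":14.6,"wx":-0.0192,"wy":0.0746,"wz":0.0607}])

```text
clock: 1.25
eef_pos: [371.4, -277.3, 125.8]
tcp_rot: [3.14, -0.612, -0.099]
contact_force: [2.6, -0.0, 1.0]
opening: 0.819
grasp_force: 0.0
```

```bash
cat >> h.py <<'E'
def fish(f,P):
    c=np.c_[P,np.ones(len(P))]@f["world_to_cam"].T; x,y,w=c[:,0],-c[:,1],-c[:,2]; h=np.hypot(x,y); k=np.arctan2(h,w)/h; K=f["mtx"]
    return np.c_[K[0,0]*x*k+K[0,2],K[1,1]*y*k+K[1,2]]
E
python3 - <<'E'
from h import *
from rig import r,imaging
f=imaging.grab_frame("wrist"); s=r.sense(); st(s); cv2.imwrite("pics/w2.png",f["image"][:,:,::-1])
Rt=rot(DOCK[2],-.61); z=Rt.as_matrix()[:,2]; goto(s,dk(-106,0,68)+20*z,Rt,1)
print(fish(f,np.array([dk(-106-6.9,0,77.8),dk(-62,45,60),dk(-62,-45,60),dk(-115,55,12),dk(115,55,12),dk(115,-55,12)])).round(1))
E
```

```text
1.3 [ 370.2 -270.9  123.3] [-3.131 -0.614 -0.111] F [-3.3  6.5 -3.4] op 0.824 gf 0.0 q [-1.02  0.08  2.42  1.13  0.53 -0.32]
step mm 89.4 rad 0.013 w [-0.0024 -0.0036 -0.0117]
[2.3, 6.6, 89.2]
[[320.8 203.9]
 [271.4 156. ]
 [370.  155.9]
 [266.2 224.6]
 [279.   53.2]
 [361.9  53.1]]
```

View pics/w2.png

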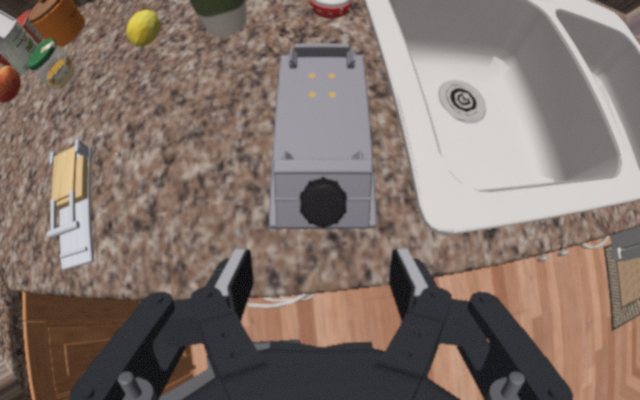

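Wrist view: the knob is at (323,202) against a predicted (321,204), so the dock estimate is good to about 2 mm. I'll approach part way and check the pose once it settles.

Request:
arm_command(deltas=[{"hand":65,"tx":0,"ty":0,"tz":15,"wx":0,"wy":0,"wz":0},{"hand":65,"tx":0,"ty":0,"tz":15,"wx":0,"wy":0,"wz":0},{"hand":65,"tx":0,"ty":0,"tz":10,"wx":0,"wy":0,"wz":0},{"hand":65,"tx":0,"ty":0,"tz":0,"wx":0,"wy":0,"wz":0}])

```text
clock: 1.8
eef_pos: [394.2, -280.0, 92.5]
tcp_rot: [3.142, -0.609, -0.096]
contact_force: [0.5, -0.5, 0.5]
opening: 0.76
grasp_force: 0.0
```

```bash
sed -i 's/516.6,-291.6/516.6,-293.2/' h.py; python3 - <<'E'
from h import *
from rig import r,imaging
s=r.sense(); st(s); 
Rt=rot(DOCK[2],-.61); z=Rt.as_matrix()[:,2]; goto(s,dk(-106,0,68)+20*z,Rt,1)
f=imaging.grab_frame("wrist");cv2.imwrite("pics/w3.png",f["image"][120:300,220:420,::-1].repeat(3,0).repeat(3,1))
print(fish(f,np.array([dk(-106-6.9,0,77.8),dk(-62,45,60),dk(-62,-45,60),dk(-115,55,12),dk(115,55,12),dk(115,-55,12)])).round(1))
E
```

```text
1.8 [ 394.2 -280.    92.5] [ 3.142 -0.609 -0.096] F [ 0.5 -0.5  0.5] op 0.76 gf 0.0 q [-0.97  0.19  2.4   1.31  0.47 -0.48]
step mm 49.9 rad 0.001 w [-0.0005  0.0007  0.0007]
[-0.0, 1.3, 49.9]
[[322.8 222.3]
 [265.4 163.7]
 [379.8 164. ]
 [260.4 240.9]
 [276.4  47. ]
 [368.1  47.3]]
```

View pics/w3.png

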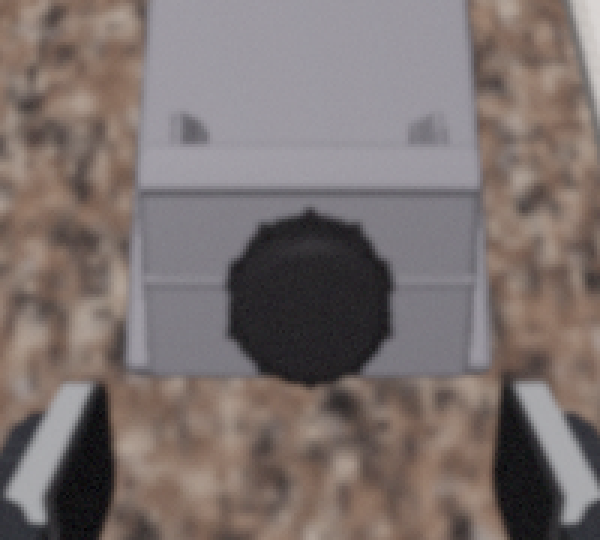

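The knob head centre is at (323,219) in the full frame against (323,222) predicted, so it's aligned. I'll advance and grip.

Request:
arm_command(deltas=[{"hand":65,"tx":-0.5,"ty":0.5,"tz":15,"wx":0,"wy":0,"wz":0},{"hand":65,"tx":-0.5,"ty":0.5,"tz":15,"wx":0,"wy":0,"wz":0},{"hand":65,"tx":0,"ty":0,"tz":12,"wx":0,"wy":0,"wz":0},{"hand":65,"tx":0,"ty":0,"tz":8,"wx":0,"wy":0,"wz":0},{"hand":20,"tx":0,"ty":0,"tz":0,"wx":0,"wy":0,"wz":0},{"hand":20,"tx":0,"ty":0,"tz":0,"wx":0,"wy":0,"wz":0},{"hand":20,"tx":0,"ty":0,"tz":0,"wx":0,"wy":0,"wz":0},{"hand":20,"tx":0,"ty":0,"tz":0,"wx":0,"wy":0,"wz":0}], squeeze=70)

```text
clock: 2.85
eef_pos: [421.7, -283.8, 51.8]
tcp_rot: [3.14, -0.611, -0.096]
contact_force: [-3.9, 1.8, 6.9]
opening: 0.238
grasp_force: 4.1
```

Request:
arm_command(deltas=[{"hand":0,"tx":0,"ty":0,"tz":0,"wx":0,"wy":0,"wz":0},{"hand":0,"tx":0,"ty":0,"tz":0,"wx":0,"wy":0,"wz":0},{"hand":0,"tx":0,"ty":0,"tz":-3,"wx":0,"wy":0,"wz":0},{"hand":0,"tx":0,"ty":0,"tz":-3,"wx":0,"wy":0,"wz":0}])

```text
clock: 3.35
eef_pos: [418.2, -283.6, 56.4]
tcp_rot: [3.141, -0.61, -0.096]
contact_force: [0.2, -1.0, 0.3]
opening: -0.003
grasp_force: 0.0
```

```bash
python3 - <<'E'
from h import *
from rig import r,imaging
f=imaging.grab_frame("wrist");cv2.imwrite("pics/w4.png",f["image"][150:350,190:450,::-1].repeat(3,0).repeat(3,1)[:600,:780])
s=r.sense(); st(s); 
E
```

```text
3.4 [ 418.2 -283.6   56.7] [ 3.14  -0.61  -0.096] F [-0.3  0.3 -0.5] op -0.004 gf 0.0 q [-0.91  0.31  2.39  1.57  0.43 -0.72]
```

View pics/w4.png

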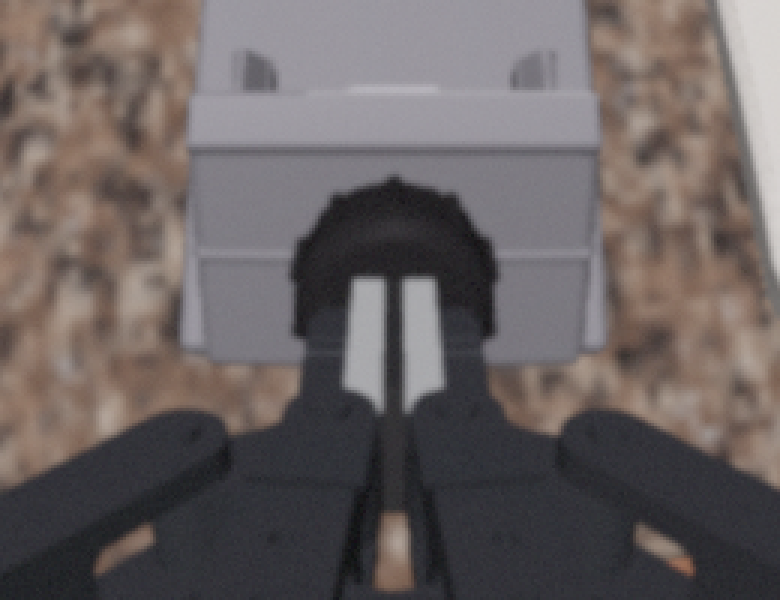

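The gripper closed in front of the knob, with the tips at (395,275) in the crop and the knob centre near (395,288). My knob position is off along tool x or z, so I'll triangulate it from three views.

```bash
python3 - <<'E'
from h import *
from rig import r,imaging
T=imaging.grab_frame("top");S=imaging.grab_frame("scene");W=imaging.grab_frame("wrist"); s=r.sense()
cv2.imwrite("pics/s5.png",S["image"][:,:,::-1])
c=np.linalg.inv(W["world_to_cam"]); Rt=R.from_euler('xyz',s["tcp_rot"])
print("cam in tool",Rt.inv().apply(c[:3,3]-s["eef_pos"]).round(1),"axis",Rt.inv().apply(-c[:3,2]).round(3),W["mtx"][0,0])
print("TCP px",fish(W,np.array([s["eef_pos"]])),"face pred",fish(W,np.array([dk(-112.9,0,77.8)])))
print("top pred",proj(T,np.array([dk(-112.9,0,77.8),s["eef_pos"]])),"scene",proj(S,np.array([dk(-112.9,0,77.8),dk(-106,0,68),s["eef_pos"]])))
def fn(p): 
    P=p[None]; return np.r_[(proj(T,P)[0]-(415.6,274)),(proj(S,P)[0]-(225,249.5)),(fish(W,P)[0]-(321.7,246))*.7]
o=least_squares(fn,dk(-113,0,78)); print(o.x,o.fun.round(1), "tool frame rel TCP",Rt.inv().apply(o.x-s["eef_pos"]).round(1))
# dock from distinct pts in w4: base front corners
px=lambda u,v:(190+u/3,150+v/3)
print("base corners obs",px(182,348),px(606,348),"pred",fish(W,np.array([dk(-115,55,12),dk(-115,-55,12)])).round(1))
print("housing top rear obs",px(190,93),px(598,93),"ridge",px(190,150),px(598,150),"pred",fish(W,np.array([dk(-62,45,60),dk(-62,-45,60)])).round(1))
E
```

```text
cam in tool [  77.3   -0.  -175.5] axis [-0.302  0.     0.953] 309.70691628693146
TCP px [[320.73577925 232.88625621]] face pred [[320.74431422 250.82450397]]
top pred [[416.34653508 276.08526396]
 [414.76103505 270.16502743]] scene [[222.06347495 246.75759755]
 [225.40138501 249.71968604]
 [228.95750787 253.08147627]]
[ 408.68232264 -283.10347781   66.84880488] [ 0.   0.2 -0.5  0.3 -0.2 -0.2] tool frame rel TCP [ -1.9   0.4 -14.1]
base corners obs (250.66666666666666, 266.0) (392.0, 266.0) pred [[248.4 264.2]
 [392.8 264.4]]
housing top rear obs (253.33333333333334, 181.0) (389.33333333333337, 181.0) ridge (253.33333333333334, 200.0) (389.33333333333337, 200.0) pred [[251.8 175.6]
 [389.8 175.8]]
```

```bash
python3 - <<'E'
from h import *
from rig import r,imaging
W=imaging.grab_frame("wrist"); s=r.sense();Rt=R.from_euler('xyz',s["tcp_rot"])
pr=lambda L:fish(W,Rt.apply(np.array(L,float))+s["eef_pos"]).round(1).tolist()
print("shut",pr([(11,0,0),(0,0,0),(-11,0,0),(11,0,-19),(-11,0,-19),(11,11,-19),(11,0,-40)]))
print("open w3",pr([(11,32,-5),(0,32,-5),(-11,32,-5),(11,32,-24),(0,32,-24),(-11,32,-24)]))
E
```

```text
shut [[320.8, 216.3], [320.7, 232.9], [320.7, 248.8], [320.7, 228.5], [320.7, 263.5], [340.8, 228.5], [320.7, 245.4]]
open w3 [[374.4, 219.1], [373.3, 235.9], [372.1, 252.0], [380.1, 231.8], [378.6, 250.0], [377.1, 267.2]]
```

View pics/s5.png

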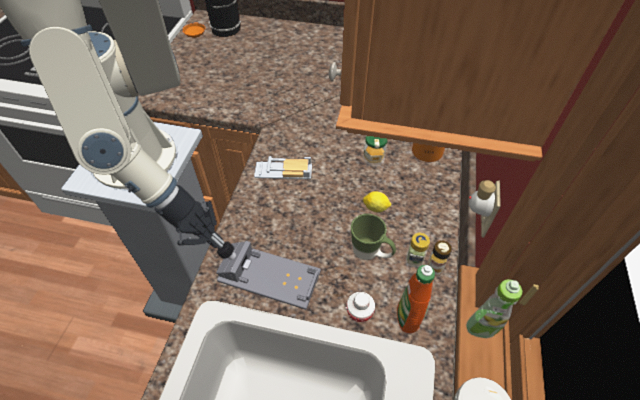

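The scene view shows the gripper at about (220,243), ending just short of the knob at (227,250), so the tips look shallower than the reported TCP implies. I'll probe the knob face with the fingers shut to check.

Request:
arm_command(deltas=[{"hand":0,"tx":0,"ty":0,"tz":2,"wx":0,"wy":0,"wz":0},{"hand":0,"tx":0,"ty":0,"tz":2,"wx":0,"wy":0,"wz":0},{"hand":0,"tx":0,"ty":0,"tz":1,"wx":0,"wy":0,"wz":0},{"hand":0,"tx":0,"ty":0,"tz":0,"wx":0,"wy":0,"wz":0}])

```text
clock: 4.1
eef_pos: [421.2, -283.7, 52.0]
tcp_rot: [3.141, -0.61, -0.096]
contact_force: [0.7, 1.0, -0.1]
opening: -0.0
grasp_force: 0.0
```

Request:
arm_command(deltas=[{"hand":0,"tx":0,"ty":0,"tz":2,"wx":0,"wy":0,"wz":0},{"hand":0,"tx":0,"ty":0,"tz":1,"wx":0,"wy":0,"wz":0},{"hand":0,"tx":0,"ty":0,"tz":0,"wx":0,"wy":0,"wz":0}])

```text
clock: 4.47
eef_pos: [421.9, -283.9, 51.2]
tcp_rot: [3.139, -0.612, -0.097]
contact_force: [-34.2, 5.1, 48.7]
opening: 0.001
grasp_force: 30.0
```

```bash
python3 - <<'E'
from h import *
from rig import r,imaging
W=imaging.grab_frame("wrist"); s=r.sense();st(s)
S=imaging.grab_frame("scene"); 
a=cv2.resize(W["image"][190:310,240:400],None,fx=4,fy=4,interpolation=2)
b=cv2.resize(S["image"][215:275,180:260],None,fx=5,fy=5,interpolation=2)
c=np.zeros((600,800,3),np.uint8); c[:300,:400]=b; c[120:600,160:800][:, :]=0
c=np.zeros((600,800,3),np.uint8); a=cv2.resize(a,(400,300)); c[:300,:400]=a; c[:300,400:]=b
cv2.imwrite("pics/p10.png",c[:300,:,::-1])
E
```

```text
4.53 [ 421.9 -283.9   51.2] [ 3.139 -0.612 -0.097] F [-34.1   5.6  49.8] op 0.0 gf 30.0 q [-0.91  0.33  2.39  1.62  0.43 -0.76]
```

Solid axial contact at 60 N with the knob face, and the finger spacing seen in the wrist view puts the tips at about the same depth. The real tips therefore sit about 30 mm behind the reported TCP. I'll back off, open, go deeper and re-grip.

Request:
arm_command(deltas=[{"hand":0,"tx":0,"ty":0,"tz":-5,"wx":0,"wy":0,"wz":0},{"hand":65,"tx":0,"ty":0,"tz":-5,"wx":0,"wy":0,"wz":0},{"hand":65,"tx":0,"ty":0,"tz":0,"wx":0,"wy":0,"wz":0},{"hand":65,"tx":0,"ty":0,"tz":0,"wx":0,"wy":0,"wz":0},{"hand":65,"tx":0,"ty":0,"tz":0,"wx":0,"wy":0,"wz":0},{"hand":65,"tx":0,"ty":0,"tz":6,"wx":0,"wy":0,"wz":0},{"hand":65,"tx":0,"ty":0,"tz":6,"wx":0,"wy":0,"wz":0},{"hand":65,"tx":0,"ty":0,"tz":6,"wx":0,"wy":0,"wz":0}])

```text
clock: 5.58
eef_pos: [427.7, -284.4, 42.6]
tcp_rot: [3.141, -0.61, -0.096]
contact_force: [-0.4, -0.4, 0.9]
opening: 0.765
grasp_force: 0.0
```

Request:
arm_command(deltas=[{"hand":65,"tx":0,"ty":0,"tz":5,"wx":0,"wy":0,"wz":0},{"hand":65,"tx":0,"ty":0,"tz":3,"wx":0,"wy":0,"wz":0},{"hand":65,"tx":0,"ty":0,"tz":0,"wx":0,"wy":0,"wz":0}])

```text
clock: 5.95
eef_pos: [432.0, -284.7, 36.3]
tcp_rot: [3.141, -0.61, -0.096]
contact_force: [-0.5, -0.8, -0.5]
opening: 0.764
grasp_force: 0.0
```

Request:
arm_command(deltas=[{"hand":65,"tx":0,"ty":0,"tz":5,"wx":0,"wy":0,"wz":0},{"hand":65,"tx":0,"ty":0,"tz":4,"wx":0,"wy":0,"wz":0},{"hand":20,"tx":0,"ty":0,"tz":0,"wx":0,"wy":0,"wz":0},{"hand":20,"tx":0,"ty":0,"tz":0,"wx":0,"wy":0,"wz":0},{"hand":20,"tx":0,"ty":0,"tz":0,"wx":0,"wy":0,"wz":0},{"hand":20,"tx":0,"ty":0,"tz":0,"wx":0,"wy":0,"wz":0}])

```text
clock: 6.7
eef_pos: [436.9, -285.5, 29.4]
tcp_rot: [3.14, -0.61, -0.097]
contact_force: [-4.2, -0.2, 5.7]
opening: 0.421
grasp_force: 69.0
```

Gripped at 36 mm. Now I'll pull.

Request:
arm_command(deltas=[{"hand":20,"tx":0,"ty":0,"tz":-3,"wx":0,"wy":0,"wz":0},{"hand":20,"tx":0,"ty":0,"tz":-4,"wx":0,"wy":0,"wz":0},{"hand":20,"tx":0,"ty":0,"tz":-4,"wx":0,"wy":0,"wz":0},{"hand":20,"tx":0,"ty":0,"tz":-4,"wx":0,"wy":0,"wz":0},{"hand":20,"tx":0,"ty":0,"tz":-3,"wx":0,"wy":0,"wz":0},{"hand":20,"tx":0,"ty":0,"tz":-2,"wx":0,"wy":0,"wz":0},{"hand":20,"tx":0,"ty":0,"tz":0,"wx":0,"wy":0,"wz":0}])

```text
clock: 7.58
eef_pos: [425.5, -284.4, 45.9]
tcp_rot: [3.14, -0.61, -0.096]
contact_force: [-6.6, -1.4, 7.7]
opening: 0.418
grasp_force: 73.4
```

The knob moved 20 mm and is at its detent. Release and retreat.

Request:
arm_command(deltas=[{"hand":65,"tx":0,"ty":0,"tz":0,"wx":0,"wy":0,"wz":0},{"hand":65,"tx":0,"ty":0,"tz":0,"wx":0,"wy":0,"wz":0},{"hand":75,"tx":0,"ty":0,"tz":0,"wx":0,"wy":0,"wz":0},{"hand":75,"tx":0,"ty":0,"tz":-20,"wx":0,"wy":0,"wz":0},{"hand":75,"tx":0,"ty":0,"tz":-30,"wx":0,"wy":0,"wz":0},{"hand":75,"tx":0,"ty":0,"tz":-30,"wx":0,"wy":0,"wz":0},{"hand":75,"tx":0,"ty":0,"tz":0,"wx":0,"wy":0,"wz":0}])

```text
clock: 8.45
eef_pos: [380.0, -280.5, 112.6]
tcp_rot: [3.138, -0.612, -0.095]
contact_force: [0.0, -0.2, 0.8]
opening: 0.877
grasp_force: 0.0
```

```bash
python3 - <<'E'
from h import *
from rig import r,imaging
W=imaging.grab_frame("wrist"); s=r.sense();st(s); cv2.imwrite("pics/w11.png",W["image"][:,:,::-1])
# knob blob (near black, in front of fingers)
g=W["image"].max(2); m=(g<60).astype(np.uint8); m[330:]=0
n,l,ss,c=cv2.connectedComponentsWithStats(m)
print([(ss[i].tolist(),c[i].round(1).tolist()) for i in range(1,n) if ss[i,4]>200])
print("pred face home/out",fish(W,np.array([dk(-112.9,0,77.8),dk(-124.4,0,94.2)])).round(1))
goto(s,dk(22,0,105,STAND),rot(STAND[2]),8)
E
```

```text
8.5 [ 380.4 -280.4  111.9] [ 3.139 -0.612 -0.096] F [-0.4 -0.3 -0.4] op 0.879 gf 0.0 q [-1.01  0.13  2.4   1.19  0.51 -0.38]
[([187, 0, 51, 12, 393], [209.5, 4.0]), ([294, 189, 53, 57, 2315], [320.1, 217.8]), ([115, 252, 133, 78, 4333], [192.0, 307.1]), ([395, 252, 131, 78, 4305], [448.9, 306.9])]
pred face home/out [[319.9 210.1]
 [319.9 219.9]]
step mm 43.0 rad 0.084 w [ 0.0113 -0.0759 -0.0348]
[6.3, -42.2, 5.3]
[8.2, -41.9, 5.3]
[10.0, -41.5, 5.0]
[11.8, -41.1, 4.7]
[13.6, -40.6, 4.2]
[15.3, -40.1, 3.5]
[16.9, -39.5, 2.8]
[18.4, -38.8, 1.9]
```

The knob blob is at row 218, matching the out prediction of 220. Moving to the stand.

Request:
arm_command(deltas=[{"hand":80,"tx":6.3,"ty":-42.2,"tz":5.3,"wx":0.0113,"wy":-0.0759,"wz":-0.0348},{"hand":80,"tx":8.2,"ty":-41.9,"tz":5.3,"wx":0.0113,"wy":-0.0759,"wz":-0.0348},{"hand":80,"tx":10,"ty":-41.5,"tz":5,"wx":0.0113,"wy":-0.0759,"wz":-0.0348},{"hand":80,"tx":11.8,"ty":-41.1,"tz":4.7,"wx":0.0113,"wy":-0.0759,"wz":-0.0348},{"hand":80,"tx":13.6,"ty":-40.6,"tz":4.2,"wx":0.0113,"wy":-0.0759,"wz":-0.0348},{"hand":80,"tx":15.3,"ty":-40.1,"tz":3.5,"wx":0.0113,"wy":-0.0759,"wz":-0.0348},{"hand":80,"tx":16.9,"ty":-39.5,"tz":2.8,"wx":0.0113,"wy":-0.0759,"wz":-0.0348},{"hand":80,"tx":18.4,"ty":-38.8,"tz":1.9,"wx":0.0113,"wy":-0.0759,"wz":-0.0348}])

```text
clock: 9.5
eef_pos: [472.1, 16.7, 110.2]
tcp_rot: [-3.129, -0.062, 0.168]
contact_force: [0.2, 0.3, 0.2]
opening: 0.935
grasp_force: 0.0
```

Request:
arm_command(deltas=[{"hand":82,"tx":0,"ty":0,"tz":20,"wx":0,"wy":0,"wz":0},{"hand":82,"tx":0,"ty":0,"tz":0,"wx":0,"wy":0,"wz":0},{"hand":82,"tx":0,"ty":0,"tz":0,"wx":0,"wy":0,"wz":0}])

```text
clock: 9.88
eef_pos: [472.5, 14.3, 90.8]
tcp_rot: [-3.13, -0.064, 0.164]
contact_force: [-0.0, -0.5, -0.0]
opening: 0.959
grasp_force: 0.0
```

```bash
python3 - <<'E'
from h import *
from rig import r,imaging
W=imaging.grab_frame("wrist"); s=r.sense();st(s)
print("pred stand: foot corners, bar ends, hinge-end corners",fish(W,place(STAND,[(-82,29,8),(-82,-29,8),(-40,29,29),(-40,-29,29),(82,29,8),(82,-29,8)])).round(1).tolist())
im=W["image"].copy()
for p in fish(W,place(STAND,[(-82,29,8),(-82,-29,8),(-40,29,29),(-40,-29,29),(82,29,8),(82,-29,8),(0,29,22),(0,-29,22),(60,29,22),(60,-29,22)])): cv2.circle(im,tuple(int(round(v)) for v in p),1,(255,0,0),-1)
cv2.imwrite("pics/w12.png",cv2.resize(im[80:380,160:480],(800,750))[:600,:,::-1])
goto(s,dk(22,0,-30,STAND),rot(STAND[2]),1)
E
```

```text
9.93 [472.8  14.   91.2] [-3.13  -0.065  0.164] F [-0.4  0.5  0.2] op 0.964 gf 0.0 q [0.01 0.23 2.1  0.03 0.75 1.39]
pred stand: foot corners, bar ends, hinge-end corners [[261.2, 291.1], [319.8, 291.3], [252.0, 262.2], [318.1, 262.1], [247.1, 119.6], [314.7, 116.3]]
step mm 126.4 rad 0.071 w [-0.0102 -0.0653 -0.0268]
[3.5, -32.5, 122.1]
```

View pics/w12.png

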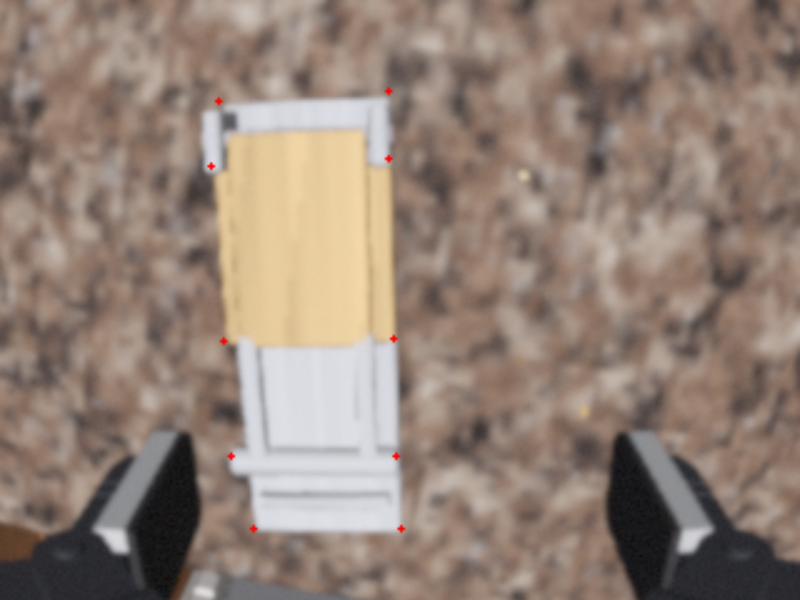

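That is the tenth picture, so no more viewing. The red predicted points lie within about 2 mm of the stand's corners and bar (bar at crop (315,463), foot edge at row 529), and the open fingers straddle its line at (180,440) and (620,440). Now I'll centre and descend.

Request:
arm_command(deltas=[{"hand":85,"tx":1,"ty":-16,"tz":5,"wx":-0.005,"wy":-0.033,"wz":-0.0135},{"hand":85,"tx":1,"ty":-16,"tz":5,"wx":-0.005,"wy":-0.033,"wz":-0.0135},{"hand":85,"tx":0,"ty":0,"tz":25,"wx":0,"wy":0,"wz":0},{"hand":85,"tx":0,"ty":0,"tz":25,"wx":0,"wy":0,"wz":0},{"hand":85,"tx":0,"ty":0,"tz":10,"wx":0,"wy":0,"wz":0},{"hand":85,"tx":0,"ty":0,"tz":0,"wx":0,"wy":0,"wz":0}])

```text
clock: 10.68
eef_pos: [469.9, 45.7, 21.7]
tcp_rot: [3.141, 0.001, 0.191]
contact_force: [0.6, -0.2, 1.3]
opening: 0.992
grasp_force: 0.0
```

```bash
sed -i 's/457,45.1,.191/455.5,44.8,.191/' h.py; python3 - <<'E'
from h import *
from rig import r,imaging
s=r.sense();st(s);goto(s,dk(22,0,-30,STAND),rot(STAND[2]),1)
E
```

```text
10.68 [469.9  45.7  21.7] [3.141e+00 1.000e-03 1.910e-01] F [ 0.6 -0.2  1.3] op 0.992 gf 0.0 q [ 0.09  0.38  2.09 -0.    0.67  1.47]
step mm 52.3 rad 0.001 w [ 0.0003  0.0007 -0.0002]
[7.7, -1.9, 51.7]
```

Request:
arm_command(deltas=[{"hand":85,"tx":4,"ty":-1,"tz":15,"wx":0,"wy":0,"wz":0},{"hand":85,"tx":3.7,"ty":-0.9,"tz":15,"wx":0,"wy":0,"wz":0},{"hand":85,"tx":0,"ty":0,"tz":12,"wx":0,"wy":0,"wz":0},{"hand":85,"tx":0,"ty":0,"tz":7,"wx":0,"wy":0,"wz":0},{"hand":85,"tx":0,"ty":0,"tz":3,"wx":0,"wy":0,"wz":0},{"hand":85,"tx":0,"ty":0,"tz":0,"wx":0,"wy":0,"wz":0}])

```text
clock: 11.42
eef_pos: [477.3, 49.3, -30.4]
tcp_rot: [3.141, 0.0, 0.192]
contact_force: [0.5, -0.5, -0.9]
opening: 0.993
grasp_force: 0.0
```

Request:
arm_command(deltas=[{"hand":85,"tx":0,"ty":0,"tz":3,"wx":0,"wy":0,"wz":0},{"hand":45,"tx":0,"ty":0,"tz":0,"wx":0,"wy":0,"wz":0},{"hand":45,"tx":0,"ty":0,"tz":0,"wx":0,"wy":0,"wz":0},{"hand":45,"tx":0,"ty":0,"tz":0,"wx":0,"wy":0,"wz":0},{"hand":45,"tx":0,"ty":0,"tz":0,"wx":0,"wy":0,"wz":0}], squeeze=60)

```text
clock: 12.05
eef_pos: [477.6, 49.1, -32.7]
tcp_rot: [3.141, -0.0, 0.192]
contact_force: [-1.5, -1.6, 7.6]
opening: 0.667
grasp_force: 64.3
```

The stand is gripped at 57 mm. While it is held, I'll refit the dock pose from all the corner readings without the knob.

```bash
python3 - <<'E'
from h import *
from rig import r,imaging
W=imaging.grab_frame("wrist");T=imaging.grab_frame("top");S=imaging.grab_frame("scene"); s=r.sense()
def tm(p,e): M=np.eye(4); M[:3,:3]=R.from_euler('xyz',e).as_matrix(); M[:3,3]=p; return M
C=W["world_to_cam"]@tm(s["eef_pos"],s["tcp_rot"])
w3=dict(mtx=W["mtx"],world_to_cam=C@np.linalg.inv(tm([394.2,-280,92.5],[3.142,-.609,-.096])))
w4=dict(mtx=W["mtx"],world_to_cam=C@np.linalg.inv(tm([418.2,-283.6,56.7],[3.14,-.61,-.096])))
t2=lambda L:[(380+(u-330)/5,180+v/5) for u,v in L]
s2=lambda L:[(210+u/5,235+(v-220)/5) for u,v in L]
obs=[(proj,T,[(115,55,12),(115,-55,12),(-115,55,12)],t2([(402,28),(612,45),(372,480)])),
 (proj,S,[(115,55,12),(115,-55,12),(-115,-55,12),],s2([(553,388),(484,578),(38,435)])),
 (fish,w3,[(-115,55,12),(-115,-55,12)],[(220+128/3,120+370/3),(220+491/3,120+372/3)]),
 (fish,w4,[(-115,55,12),(-115,-55,12)],[(190+182/3,150+350/3),(190+606/3,150+350/3)])]
for sub in (obs,obs[:2],obs[2:]):
  fn=lambda p:np.concatenate([(g(f,place(p,L))-np.array(U)).ravel() for g,f,L,U in sub])
  o=least_squares(fn,DOCK,x_scale=[10,10,.1],loss="soft_l1"); print(o.x.round(3),fn(o.x).round(1).tolist())
# guides in w4 crop: rear-facing inner guides near end at x -39..-61,|y|~31.5, z 42 ; tongue seen
print(fish(w4,place(DOCK,[(-39,31.5,30),(-39,-31.5,30),(-61,31.5,30),(-62,45,60),(-62,-45,60)])).round(1).tolist())
E
```

```text
[ 5.14697e+02 -2.92744e+02 -9.30000e-02] [-0.4, -0.5, 0.6, 0.0, -0.1, 0.1, -0.5, -1.2, -1.5, 1.0, -2.4, 1.4, -2.4, -0.1, 0.6, -1.1, -2.2, 0.3, 1.1, -0.1]
[ 5.15781e+02 -2.91591e+02 -9.60000e-02] [-0.8, -0.9, 0.2, -0.3, -0.7, -0.5, 0.1, -1.4, -1.0, 0.8, -1.8, 0.9]
[ 5.14421e+02 -2.93939e+02 -9.90000e-02] [-1.8, -0.3, 1.3, -0.6, -1.4, 0.1, 1.9, 0.4]
[[279.4, 162.0], [362.0, 162.1], [278.0, 189.2], [251.8, 175.5], [389.8, 175.7]]
```

Request:
arm_command(deltas=[{"hand":45,"tx":0,"ty":0,"tz":-10,"wx":0,"wy":0,"wz":0},{"hand":45,"tx":0,"ty":0,"tz":-30,"wx":0,"wy":0,"wz":0},{"hand":45,"tx":0,"ty":0,"tz":-35,"wx":0,"wy":0,"wz":0},{"hand":45,"tx":0,"ty":0,"tz":-25,"wx":0,"wy":0,"wz":0},{"hand":45,"tx":0,"ty":0,"tz":0,"wx":0,"wy":0,"wz":0}])

```text
clock: 12.82
eef_pos: [478.4, 49.6, 68.2]
tcp_rot: [3.141, -0.003, 0.192]
contact_force: [-0.3, 1.0, -7.6]
opening: 0.662
grasp_force: 68.4
```

```bash
sed -i 's/516.6,-293.2/514.6,-293.4/' h.py; python3 - <<'E'
from h import *
from rig import r
s=r.sense(); goto(s,dk(45.5,0,75),rot(DOCK[2]),8)
E
```

```text
step mm 44.6 rad 0.036 w [ 0.     -0.0004  0.0361]
[1.7, 44.6, -0.8]
[3.3, 44.5, -0.8]
[4.9, 44.3, -0.8]
[6.5, 44.1, -0.8]
[8.1, 43.9, -0.8]
[9.7, 43.5, -0.8]
[11.3, 43.2, -0.8]
[12.8, 42.7, -0.8]
```

Request:
arm_command(deltas=[{"hand":45,"tx":1,"ty":26,"tz":-1,"wx":0,"wy":0,"wz":0.029},{"hand":45,"tx":2.5,"ty":40,"tz":-1,"wx":0,"wy":0,"wz":0.029},{"hand":45,"tx":4,"ty":40,"tz":-1,"wx":0,"wy":0,"wz":0.029},{"hand":45,"tx":5,"ty":40,"tz":-1,"wx":0,"wy":0,"wz":0.029},{"hand":45,"tx":6.5,"ty":40,"tz":-1,"wx":0,"wy":0,"wz":0.029},{"hand":45,"tx":7.5,"ty":40,"tz":-1,"wx":0,"wy":0,"wz":0.029},{"hand":45,"tx":9,"ty":40,"tz":-1,"wx":0,"wy":0,"wz":0.029},{"hand":45,"tx":10,"ty":40,"tz":0,"wx":0,"wy":0,"wz":0.029}])

```text
clock: 13.82
eef_pos: [547.7, -253.1, 71.8]
tcp_rot: [-3.141, 0.003, -0.041]
contact_force: [1.5, 0.6, -8.6]
opening: 0.664
grasp_force: 68.3
```

Request:
arm_command(deltas=[{"hand":45,"tx":11,"ty":30,"tz":0,"wx":0,"wy":0,"wz":0.029},{"hand":45,"tx":3,"ty":10,"tz":0,"wx":0,"wy":0,"wz":0.027},{"hand":45,"tx":0,"ty":0,"tz":0,"wx":0,"wy":0,"wz":0},{"hand":45,"tx":0,"ty":0,"tz":0,"wx":0,"wy":0,"wz":0}])

```text
clock: 14.32
eef_pos: [559.9, -291.6, 73.0]
tcp_rot: [-3.141, 0.002, -0.096]
contact_force: [-0.3, -0.2, -6.8]
opening: 0.665
grasp_force: 68.3
```

```bash
cat >> h.py <<'E'
def edgefit(f,pj,segs,p0,half=7,n=25):
    "refine (x,y,yaw) of model segments on the strongest colour step along each edge's normal"
    im=cv2.GaussianBlur(f["image"],(0,0),1.0); L=cv2.cvtColor(im,cv2.COLOR_RGB2LAB).astype(np.float32)
    p=np.array(p0,float); t=np.arange(-half,half+.01,.5)
    for it in range(6):
        def smp(p,s): A=np.array(s,float); return pj(f,place(p,A[0]+(A[1]-A[0])*np.linspace(.05,.95,n)[:,None]))
        rows=[]
        for s in segs:
            u=smp(p,s); d=u[-1]-u[0]; nn=np.array([-d[1],d[0]])/np.linalg.norm(d)
            q=u[:,None]+t[None,:,None]*nn; v=cv2.remap(L,q[...,0].astype(np.float32),q[...,1].astype(np.float32),1)
            g=np.abs(np.gradient(v,axis=1))@np.array([.5,1.5,3.]); g=cv2.GaussianBlur(g.astype(np.float32).mean(0)[None],(0,0),1)[0]
            k=t[np.argmax(g)]; rows.append((s,u,nn,k))
        fn=lambda p:np.concatenate([((smp(p,s)-u)@nn-k)[::6] for s,u,nn,k in rows])
        p=least_squares(fn,p,x_scale=[10,10,.1],loss="soft_l1").x; half_=max(2,half-it); t=np.arange(-half_,half_+.01,.25)
    return p,[round(float(k),1) for *_,k in rows],fn(p).round(1)
E
python3 - <<'E'
from h import *
from rig import r,imaging
W=imaging.grab_frame("wrist");T=imaging.grab_frame("top");S=imaging.grab_frame("scene"); s=r.sense(); st(s)
cv2.imwrite("pics/wh.png",W["image"][:,:,::-1])
TL=lambda x:[(-110,55,12),(110,55,12)]
t0=dict(T,image=cv2.imread("pics/top0.png")[:,:,::-1].copy()); s0=dict(S,image=cv2.imread("pics/scene0.png")[:,:,::-1].copy())
L=((-110,55,12),(110,55,12)); Rr=((-110,-55,12),(110,-55,12)); F=((115,-50,12),(115,50,12)); N=((-115,-55,0),(-115,55,0))
Rb=((-110,-55,0),(110,-55,0)); Fb=((115,-50,0),(115,50,0)); Lb=((-110,55,0),(110,55,0))
for nm,f,pj,sg in (("top",t0,proj,[L,Rb,F,N]),("scene",s0,proj,[L,Rb,F]),("wrist",W,fish,[((-30,55,12),(110,55,12)),((-30,-55,12),(110,-55,12)),F])):
    p,k,e=edgefit(f,pj,sg,DOCK); print(nm,p.round(3),k,e[::4].tolist())
goto(s,dk(45.5,0,25),rot(DOCK[2]),1)
E
```

```text
14.47 [ 560.6 -292.    73.8] [ 3.141  0.    -0.095] F [ 0.9  0.8 -6.8] op 0.661 gf 68.3 q [-0.48  0.5   1.72 -0.    0.93  1.18]
top [ 5.15199e+02 -2.92452e+02 -9.70000e-02] [-0.8, 0.8, 2.0, -1.5] [0.7, 0.7, -0.8, -2.0, 1.5]
scene [ 5.17802e+02 -2.91514e+02 -9.80000e-02] [1.0, -0.8, 0.0] [-1.0, -1.0, 0.8, -0.0]
wrist [ 5.14998e+02 -2.87395e+02 -1.03000e-01] [-1.0, 1.0, 0.0] [1.0, 1.0, -1.0, -0.0]
step mm 49.1 rad 0.002 w [0.0002 0.0004 0.0017]
[-0.2, 5.9, 48.8]
```

```bash
sed -i 's/514.6,-293.4/515.0,-293.1/' h.py; python3 - <<'E'
from h import *
from rig import r,imaging
W=imaging.grab_frame("wrist"); s=r.sense()
yaw=s["tcp_rot"][2]; c,n=np.cos(yaw),np.sin(yaw); gx=22.5
base=[s["eef_pos"][0]-c*gx,s["eef_pos"][1]-n*gx,yaw,s["eef_pos"][2]+32.7]
im=cv2.GaussianBlur(W["image"],(0,0),.7)
def prof(p,xs,ys,z):
    out=[]
    for x in xs:
        u=fish(W,place(p,[(x,y,z) for y in ys])).astype(np.float32)
        v=cv2.remap(im,u[:,0][None],u[:,1][None],1)[0].mean(0); out.append(v.astype(int).tolist())
    return out
for z,xs,ys,nm,p in ((8,range(72,96,2),np.linspace(-22,22,12),"hinge end",base),(8,range(-94,-70,2),np.linspace(-22,22,12),"foot",base)):
    print(nm); [print(x,v) for x,v in zip(xs,prof(p,xs,ys,z))]
print(fish(W,place(base,[(82,0,8),(-82,0,8)])), fish(W,np.array([dk(108,0,32),dk(115,0,32)])))
for z,xs,ys,nm in ((32,range(98,130,2),np.linspace(-28,28,15),"fence top"),(12,range(105,127,2),[-50,-46,-42,-38,38,42,46,50],"plate end")):
    print(nm); [print(x,v) for x,v in zip(xs,prof(list(DOCK),xs,ys,z))]
# lateral: stand sides at x 62..80 and plate sides of dock
print("sides stand"); 
for y in list(range(-38,-22,2))+list(range(24,40,2)):
    u=fish(W,place(base,[(x,y,22) for x in range(8,56,6)])).astype(np.float32); print(y,cv2.remap(im,u[:,0][None],u[:,1][None],1)[0].mean(0).astype(int).tolist())
E
```

```text
hinge end
72 [189, 190, 197]
74 [189, 190, 197]
76 [189, 190, 197]
78 [189, 190, 197]
80 [188, 189, 195]
82 [145, 145, 150]
84 [131, 128, 135]
86 [131, 128, 135]
88 [131, 128, 135]
90 [121, 118, 125]
92 [135, 132, 140]
94 [127, 124, 131]
foot
-94 [0, 0, 0]
-92 [0, 0, 0]
-90 [11, 12, 13]
-88 [29, 30, 33]
-86 [29, 31, 34]
-84 [29, 31, 34]
-82 [29, 30, 33]
-80 [29, 30, 33]
-78 [29, 31, 34]
-76 [29, 31, 33]
-74 [29, 31, 34]
-72 [29, 30, 33]
[[321.21481678 144.64487193]
 [320.82555005 393.49503934]] [[328.88084784 125.05462904]
 [328.94253268 115.0913345 ]]
fence top
98 [138, 135, 142]
100 [138, 135, 142]
102 [138, 135, 142]
104 [138, 135, 142]
106 [135, 132, 140]
108 [115, 112, 119]
110 [134, 131, 138]
112 [142, 139, 147]
114 [117, 113, 119]
116 [107, 93, 87]
118 [120, 102, 91]
120 [123, 103, 92]
122 [123, 103, 92]
124 [123, 104, 92]
126 [123, 104, 92]
128 [120, 101, 90]
plate end
105 [124, 122, 129]
107 [125, 123, 129]
109 [133, 131, 138]
111 [135, 132, 139]
113 [124, 121, 127]
115 [103, 93, 91]
117 [100, 84, 76]
119 [96, 80, 73]
121 [99, 83, 75]
123 [104, 87, 78]
125 [104, 86, 77]
sides stand
-38 [94, 88, 86]
-36 [99, 93, 91]
-34 [91, 84, 81]
-32 [72, 66, 64]
-30 [62, 60, 61]
-28 [153, 131, 100]
-26 [202, 175, 130]
-24 [192, 165, 122]
24 [185, 158, 116]
26 [197, 170, 126]
28 [164, 139, 102]
30 [64, 58, 55]
32 [69, 64, 62]
34 [91, 83, 80]
36 [93, 85, 83]
38 [89, 83, 81]
```

Stand and dock ends agree with the model to about 0.3 mm. I'll check the dock sides before lowering.

```bash
python3 - <<'E'
from h import *
from rig import r,imaging
W=imaging.grab_frame("wrist"); s=r.sense(); im=cv2.GaussianBlur(W["image"],(0,0),.7)
for nm,ys,xs,z in (("side+",range(44,66,2),range(60,112,4),12),("side-",range(-66,-44,2),range(60,112,4),12),("guide+",range(24,46,2),range(90,107,3),30),("guide-",range(-46,-22,2),range(90,107,3),30)):
    print(nm)
    for y in ys:
        u=fish(W,place(DOCK,[(x,y,z) for x in xs])).astype(np.float32); print(y,cv2.remap(im,u[:,0][None],u[:,1][None],1)[0].mean(0).astype(int).tolist())
goto(s,dk(45.6,0,12),rot(DOCK[2]),1)
E
```

```text
side+
44 [164, 161, 162]
46 [152, 149, 150]
48 [127, 124, 124]
50 [124, 122, 124]
52 [123, 122, 126]
54 [113, 110, 112]
56 [122, 114, 111]
58 [138, 127, 124]
60 [143, 132, 128]
62 [144, 132, 128]
64 [145, 133, 128]
side-
-66 [101, 83, 74]
-64 [96, 79, 71]
-62 [96, 78, 71]
-60 [100, 84, 76]
-58 [113, 101, 96]
-56 [132, 123, 120]
-54 [140, 136, 139]
-52 [153, 152, 158]
-50 [156, 155, 161]
-48 [152, 151, 157]
-46 [139, 138, 144]
guide+
24 [152, 150, 157]
26 [153, 151, 158]
28 [152, 150, 157]
30 [128, 127, 133]
32 [123, 122, 127]
34 [119, 118, 123]
36 [120, 119, 124]
38 [136, 135, 141]
40 [141, 140, 146]
42 [149, 148, 154]
44 [149, 148, 155]
guide-
-46 [138, 134, 142]
-44 [137, 135, 142]
-42 [136, 133, 141]
-40 [130, 128, 135]
-38 [135, 134, 140]
-36 [126, 126, 131]
-34 [127, 126, 132]
-32 [132, 131, 136]
-30 [125, 124, 130]
-28 [145, 143, 150]
-26 [151, 149, 156]
-24 [151, 149, 156]
step mm 62.2 rad 0.002 w [ 0.0005 -0.0001  0.0014]
[0.0, 5.2, 62.0]
```

Symmetric within 1 mm. Lowering in two stages.

Request:
arm_command(deltas=[{"hand":45,"tx":0,"ty":2.7,"tz":10,"wx":0,"wy":0,"wz":0},{"hand":45,"tx":0,"ty":2.7,"tz":20,"wx":0,"wy":0,"wz":0},{"hand":45,"tx":0,"ty":0,"tz":20,"wx":0,"wy":0,"wz":0},{"hand":45,"tx":0,"ty":0,"tz":12,"wx":0,"wy":0,"wz":0},{"hand":45,"tx":0,"ty":0,"tz":0,"wx":0,"wy":0,"wz":0}])

```text
clock: 15.2
eef_pos: [559.3, -297.8, 10.1]
tcp_rot: [-3.141, 0.003, -0.097]
contact_force: [-0.2, 0.5, -7.5]
opening: 0.662
grasp_force: 68.1
```

```bash
python3 - <<'E'
from h import *
from rig import r
s=r.sense(); st(s); goto(s,dk(45.6,-.3,-20.7),rot(DOCK[2]),1)
E
```

```text
15.2 [ 559.3 -297.8   10.1] [-3.141e+00  3.000e-03 -9.700e-02] F [-0.2  0.5 -7.5] op 0.662 gf 68.1 q [-0.49  0.59  1.74 -0.    0.82  1.18]
step mm 30.8 rad 0.003 w [-0.0006  0.0026  0.0005]
[1.2, -0.1, 30.8]
```

Request:
arm_command(deltas=[{"hand":45,"tx":0.5,"ty":0,"tz":7,"wx":0,"wy":0.002,"wz":0},{"hand":45,"tx":0.3,"ty":0,"tz":7,"wx":0,"wy":0,"wz":0},{"hand":45,"tx":0,"ty":0,"tz":6,"wx":0,"wy":0,"wz":0},{"hand":45,"tx":0,"ty":0,"tz":5,"wx":0,"wy":0,"wz":0},{"hand":45,"tx":0,"ty":0,"tz":3,"wx":0,"wy":0,"wz":0},{"hand":45,"tx":0,"ty":0,"tz":0,"wx":0,"wy":0,"wz":0}])

```text
clock: 15.95
eef_pos: [561.0, -298.4, -16.3]
tcp_rot: [3.141, -0.002, -0.096]
contact_force: [-0.6, 0.7, -7.8]
opening: 0.662
grasp_force: 68.3
```

Request:
arm_command(deltas=[{"hand":45,"tx":0,"ty":0,"tz":2,"wx":0,"wy":0,"wz":0},{"hand":45,"tx":0,"ty":0,"tz":1.5,"wx":0,"wy":0,"wz":0},{"hand":45,"tx":0,"ty":0,"tz":0,"wx":0,"wy":0,"wz":0}])

```text
clock: 16.32
eef_pos: [561.1, -298.4, -19.7]
tcp_rot: [3.141, -0.002, -0.096]
contact_force: [0.0, 0.1, -7.0]
opening: 0.661
grasp_force: 68.3
```

Request:
arm_command(deltas=[{"hand":45,"tx":0,"ty":0,"tz":0.8,"wx":0,"wy":0,"wz":0},{"hand":45,"tx":0,"ty":0,"tz":0.5,"wx":0,"wy":0,"wz":0},{"hand":45,"tx":0,"ty":0,"tz":0,"wx":0,"wy":0,"wz":0}])

```text
clock: 16.7
eef_pos: [561.3, -298.5, -20.6]
tcp_rot: [3.141, -0.002, -0.096]
contact_force: [-1.0, 1.0, -3.7]
opening: 0.663
grasp_force: 68.7
```

Touching down at the expected height. Release and rise.

Request:
arm_command(deltas=[{"hand":75,"tx":0,"ty":0,"tz":0,"wx":0,"wy":0,"wz":0},{"hand":84,"tx":0,"ty":0,"tz":0,"wx":0,"wy":0,"wz":0},{"hand":84,"tx":0,"ty":0,"tz":0,"wx":0,"wy":0,"wz":0},{"hand":84,"tx":0,"ty":0,"tz":-10,"wx":0,"wy":0,"wz":0},{"hand":84,"tx":0,"ty":0,"tz":-30,"wx":0,"wy":0,"wz":0},{"hand":84,"tx":0,"ty":0,"tz":-45,"wx":0,"wy":0,"wz":0},{"hand":84,"tx":0,"ty":0,"tz":-45,"wx":0,"wy":0,"wz":0},{"hand":84,"tx":0,"ty":0,"tz":0,"wx":0,"wy":0,"wz":0}])

```text
clock: 17.7
eef_pos: [563.6, -299.8, 114.0]
tcp_rot: [3.138, -0.009, -0.096]
contact_force: [0.3, -0.2, -1.2]
opening: 0.982
grasp_force: 0.0
```

```bash
python3 - <<'E'
from h import *
from rig import r,imaging
W=imaging.grab_frame("wrist"); s=r.sense(); st(s); im=cv2.GaussianBlur(W["image"],(0,0),.7)
p=np.r_[dk(23,0,12)[:2],DOCK[2],12]
for nm,ys,xs,z in (("end",np.linspace(-20,20,9),range(74,92,1),8),("sides+",range(24,36),range(8,56,6),22),("sides-",range(-36,-24),range(8,56,6),22),):
    print(nm)
    for a in (xs if nm=="end" else ys):
        u=fish(W,place(p,[(a,y,z) for y in ys] if nm=="end" else [(x,a,z) for x in xs])).astype(np.float32); print(a,cv2.remap(im,u[:,0][None],u[:,1][None],1)[0].mean(0).astype(int).tolist())
# shut-finger push pose: knob out, face centre = home face + 20
Rt=rot(DOCK[2],-.61)
goto(s,dk(-106,0,68)-90*Rt.as_matrix()[:,2]+np.array([0,0,40]),Rt,8)
E
```

```text
17.75 [ 562.2 -299.   111.6] [ 3.139 -0.006 -0.096] F [ 0.2  0.2 -0. ] op 0.986 gf 0.0 q [-0.49  0.46  1.69  0.    0.99  1.18]
end
74 [195, 197, 204]
75 [196, 197, 204]
76 [196, 197, 204]
77 [196, 197, 204]
78 [195, 197, 204]
79 [195, 197, 204]
80 [195, 196, 203]
81 [193, 193, 200]
82 [183, 183, 189]
83 [162, 161, 167]
84 [139, 137, 143]
85 [130, 128, 135]
86 [137, 134, 141]
87 [144, 142, 149]
88 [148, 145, 152]
89 [145, 142, 149]
90 [133, 130, 137]
91 [117, 112, 116]
sides+
24 [201, 173, 129]
25 [202, 174, 131]
26 [197, 171, 130]
27 [183, 160, 129]
28 [162, 147, 135]
29 [149, 142, 144]
30 [145, 142, 149]
31 [146, 143, 151]
32 [146, 143, 151]
33 [146, 143, 151]
34 [146, 143, 151]
35 [146, 143, 151]
sides-
-36 [145, 142, 150]
-35 [145, 142, 149]
-34 [145, 142, 149]
-33 [145, 142, 150]
-32 [145, 142, 148]
-31 [148, 141, 143]
-30 [161, 146, 134]
-29 [183, 161, 130]
-28 [201, 175, 132]
-27 [207, 180, 135]
-26 [206, 179, 134]
-25 [203, 176, 131]
step mm 27.1 rad 0.075 w [0.0002 0.0755 0.0002]
[-25.6, -0.2, -8.9]
[-24.8, -0.2, -10.8]
[-24.0, -0.2, -12.7]
[-22.9, -0.2, -14.4]
[-21.8, -0.2, -16.1]
[-20.5, -0.2, -17.7]
[-19.1, -0.2, -19.2]
[-17.6, -0.2, -20.6]
```

The stand is seated to within 1 mm in both directions. Now I'll move shut fingers in front of the knob.

Request:
arm_command(deltas=[{"hand":84,"tx":-25.6,"ty":-0.2,"tz":-8.9,"wx":0,"wy":0.0755,"wz":0},{"hand":60,"tx":-24.8,"ty":-0.2,"tz":-10.8,"wx":0,"wy":0.0755,"wz":0},{"hand":20,"tx":-24,"ty":-0.2,"tz":-12.7,"wx":0,"wy":0.0755,"wz":0},{"hand":0,"tx":-22.9,"ty":-0.2,"tz":-14.4,"wx":0,"wy":0.0755,"wz":0},{"hand":0,"tx":-21.8,"ty":-0.2,"tz":-16.1,"wx":0,"wy":0.0755,"wz":0},{"hand":0,"tx":-20.5,"ty":-0.2,"tz":-17.7,"wx":0,"wy":0.0755,"wz":0},{"hand":0,"tx":-19.1,"ty":-0.2,"tz":-19.2,"wx":0,"wy":0.0755,"wz":0},{"hand":0,"tx":-17.6,"ty":-0.2,"tz":-20.6,"wx":0,"wy":0.0755,"wz":0}])

```text
clock: 18.75
eef_pos: [356.2, -276.1, 179.5]
tcp_rot: [3.141, -0.608, -0.096]
contact_force: [0.1, 0.0, -0.9]
opening: 0.003
grasp_force: 0.0
```

```bash
python3 - <<'E'
from h import *
from rig import r
s=r.sense(); st(s); Rt=rot(DOCK[2],-.61); z=Rt.as_matrix()[:,2]
C=np.array([421.5,-283.7,51.7]); goto(s,C-32*z,Rt,4)
E
```

```text
18.75 [ 356.2 -276.1  179.5] [ 3.141 -0.608 -0.096] F [ 0.1  0.  -0.9] op 0.003 gf 0.0 q [-1.07 -0.06  2.37  0.87  0.66 -0.06]
step mm 28.0 rad 0.001 w [0.     0.0006 0.0002]
[-4.8, 0.3, 27.6]
[-4.8, 0.3, 27.6]
[-4.8, 0.3, 27.6]
[-4.8, 0.3, 27.6]
```

Request:
arm_command(deltas=[{"hand":0,"tx":-6.4,"ty":0.4,"tz":27.6,"wx":0,"wy":0,"wz":0},{"hand":0,"tx":-6.4,"ty":0.4,"tz":27.6,"wx":0,"wy":0,"wz":0},{"hand":0,"tx":-6.4,"ty":0.4,"tz":27.6,"wx":0,"wy":0,"wz":0},{"hand":0,"tx":0,"ty":0,"tz":24,"wx":0,"wy":0,"wz":0},{"hand":0,"tx":0,"ty":0,"tz":4,"wx":0,"wy":0,"wz":0},{"hand":0,"tx":0,"ty":0,"tz":0,"wx":0,"wy":0,"wz":0}])

```text
clock: 19.5
eef_pos: [403.8, -282.2, 77.6]
tcp_rot: [-3.141, -0.605, -0.096]
contact_force: [0.0, -0.2, 0.6]
opening: 0.001
grasp_force: 0.0
```

Now push 33 mm slowly.

Request:
arm_command(deltas=[{"hand":0,"tx":0,"ty":0,"tz":5,"wx":0,"wy":0,"wz":0},{"hand":0,"tx":0,"ty":0,"tz":5,"wx":0,"wy":0,"wz":0},{"hand":0,"tx":0,"ty":0,"tz":5,"wx":0,"wy":0,"wz":0},{"hand":0,"tx":0,"ty":0,"tz":5,"wx":0,"wy":0,"wz":0}])

```text
clock: 20.0
eef_pos: [415.9, -284.3, 61.8]
tcp_rot: [3.14, -0.607, -0.096]
contact_force: [-0.9, -0.5, 2.6]
opening: -0.002
grasp_force: 1.6
```

Request:
arm_command(deltas=[{"hand":0,"tx":0,"ty":0,"tz":4,"wx":0,"wy":0,"wz":0},{"hand":0,"tx":0,"ty":0,"tz":4,"wx":0,"wy":0,"wz":0},{"hand":0,"tx":0,"ty":0,"tz":3,"wx":0,"wy":0,"wz":0},{"hand":0,"tx":0,"ty":0,"tz":0,"wx":0,"wy":0,"wz":0}])

```text
clock: 20.5
eef_pos: [421.8, -284.4, 52.2]
tcp_rot: [3.141, -0.606, -0.096]
contact_force: [0.4, -0.4, -0.5]
opening: -0.001
grasp_force: 0.0
```

Request:
arm_command(deltas=[{"hand":0,"tx":0,"ty":0,"tz":1,"wx":0,"wy":0,"wz":0},{"hand":0,"tx":0,"ty":0,"tz":0.7,"wx":0,"wy":0,"wz":0},{"hand":0,"tx":0,"ty":0,"tz":0,"wx":0,"wy":0,"wz":0}])

```text
clock: 20.88
eef_pos: [422.2, -284.5, 51.8]
tcp_rot: [3.14, -0.607, -0.096]
contact_force: [-17.5, 3.1, 24.0]
opening: -0.004
grasp_force: 14.8
```

The knob is home, with solid contact at the original home position. Retreat and plan the move to the bar.

Request:
arm_command(deltas=[{"hand":0,"tx":0,"ty":0,"tz":-10,"wx":0,"wy":0,"wz":0},{"hand":0,"tx":0,"ty":0,"tz":-30,"wx":0,"wy":0,"wz":0},{"hand":10,"tx":0,"ty":0,"tz":-40,"wx":0,"wy":0,"wz":0},{"hand":36,"tx":10,"ty":0,"tz":-20,"wx":0,"wy":0,"wz":0},{"hand":36,"tx":0,"ty":0,"tz":0,"wx":0,"wy":0,"wz":0}])

```text
clock: 21.5
eef_pos: [374.5, -281.0, 140.7]
tcp_rot: [3.137, -0.608, -0.094]
contact_force: [-0.2, -0.5, 0.4]
opening: 0.421
grasp_force: 0.0
```

```bash
python3 - <<'E'
from h import *
from rig import r,imaging
W=imaging.grab_frame("wrist"); s=r.sense(); st(s)
g=W["image"].max(2); m=(g<60).astype(np.uint8); m[330:]=0
n,l,ss,c=cv2.connectedComponentsWithStats(m)
print([(ss[i].tolist(),c[i].round(1).tolist()) for i in range(1,n) if ss[i,4]>200])
print("pred face home/out",fish(W,np.array([dk(-112.9,0,77.8),dk(-124.4,0,94.2)])).round(1))
goto(s,dk(-16,-1,110),rot(DOCK[2]+np.pi/2),12)
E
```

```text
21.55 [ 374.4 -280.4  139.6] [ 3.138 -0.608 -0.095] F [ 0.1  0.1 -0.9] op 0.424 gf 0.0 q [-1.02  0.05  2.38  1.03  0.56 -0.21]
[([0, 0, 41, 25, 452], [15.0, 10.4]), ([188, 0, 56, 23, 953], [216.7, 9.7]), ([591, 0, 49, 19, 544], [621.5, 6.9]), ([298, 188, 43, 46, 1543], [318.6, 210.8]), ([141, 245, 146, 85, 5029], [227.4, 306.3]), ([356, 245, 143, 85, 4936], [413.2, 306.3])]
pred face home/out [[318.6 214.4]
 [318.6 223.4]]
step mm 10.7 rad 0.138 w [ 0.0398 -0.0395 -0.1264]
[7.2, -0.0, 8.0]
[7.4, 1.2, 7.7]
[7.4, 2.5, 7.3]
[7.3, 3.7, 6.9]
[7.1, 4.9, 6.4]
[6.6, 6.0, 5.9]
[6.0, 7.0, 5.4]
[5.3, 7.9, 4.9]
[4.4, 8.7, 4.4]
[3.4, 9.4, 3.9]
[2.4, 9.9, 3.4]
[1.2, 10.2, 2.9]
```

Request:
arm_command(deltas=[{"hand":36,"tx":7.2,"ty":0,"tz":8,"wx":0.0398,"wy":-0.0395,"wz":-0.1264},{"hand":36,"tx":7.4,"ty":1.2,"tz":7.7,"wx":0.0398,"wy":-0.0395,"wz":-0.1264},{"hand":36,"tx":7.4,"ty":2.5,"tz":7.3,"wx":0.0398,"wy":-0.0395,"wz":-0.1264},{"hand":36,"tx":7.3,"ty":3.7,"tz":6.9,"wx":0.0398,"wy":-0.0395,"wz":-0.1264},{"hand":36,"tx":7.1,"ty":4.9,"tz":6.4,"wx":0.0398,"wy":-0.0395,"wz":-0.1264},{"hand":36,"tx":6.6,"ty":6,"tz":5.9,"wx":0.0398,"wy":-0.0395,"wz":-0.1264}])

```text
clock: 22.3
eef_pos: [436.9, -285.1, 122.4]
tcp_rot: [3.013, -0.3, 0.733]
contact_force: [-0.3, -1.3, 0.2]
opening: 0.42
grasp_force: 0.0
```

Request:
arm_command(deltas=[{"hand":36,"tx":6,"ty":7,"tz":5.4,"wx":0.0398,"wy":-0.0395,"wz":-0.1264},{"hand":36,"tx":5.3,"ty":7.9,"tz":4.9,"wx":0.0398,"wy":-0.0395,"wz":-0.1264},{"hand":36,"tx":4.4,"ty":8.7,"tz":4.4,"wx":0.0398,"wy":-0.0395,"wz":-0.1264},{"hand":36,"tx":3.4,"ty":9.4,"tz":3.9,"wx":0.0398,"wy":-0.0395,"wz":-0.1264},{"hand":36,"tx":2.4,"ty":9.9,"tz":3.4,"wx":0.0398,"wy":-0.0395,"wz":-0.1264},{"hand":36,"tx":1.2,"ty":10.2,"tz":2.9,"wx":0.0398,"wy":-0.0395,"wz":-0.1264},{"hand":36,"tx":0,"ty":0,"tz":0,"wx":0,"wy":0,"wz":0}])

```text
clock: 23.18
eef_pos: [499.6, -290.2, 107.1]
tcp_rot: [-3.138, -0.005, 1.477]
contact_force: [-0.7, -0.2, -0.5]
opening: 0.421
grasp_force: 0.0
```

```bash
python3 - <<'E'
from h import *
from rig import r
s=r.sense(); st(s); goto(s,dk(-16,-1,70),rot(DOCK[2]+np.pi/2),3)
E
```

```text
23.18 [ 499.6 -290.2  107.1] [-3.138 -0.005  1.477] F [-0.7 -0.2 -0.5] op 0.421 gf 0.0 q [-0.53  0.39  1.81  0.    0.95 -0.44]
step mm 12.4 rad 0.002 w [-0.0011 -0.0015  0.0011]
[-0.9, -0.1, 12.4]
[-0.8, -0.1, 12.4]
[-0.8, -0.1, 12.4]
```

```bash
python3 - <<'E'
from h import *
from rig import r,imaging
W=imaging.grab_frame("wrist"); im=cv2.GaussianBlur(W["image"],(0,0),.6); cv2.imwrite("pics/wb.png",W["image"][:,:,::-1])
p=np.r_[dk(24,-1,12)[:2],DOCK[2],12]
for ys in (np.linspace(18,27,6),np.linspace(-8,8,6)):
  for x in range(-56,-22,2):
    u=fish(W,place(p,[(x,y,34) for y in ys])).astype(np.float32); print(x,cv2.remap(im,u[:,0][None],u[:,1][None],1)[0].mean(1).astype(int).tolist())
print(fish(W,place(p,[(-40,0,34),(-40,29,34),(-40,-29,34)])))
E
```

```text
-56 [217, 218, 218, 217, 216, 216]
-54 [217, 218, 217, 217, 217, 216]
-52 [217, 218, 217, 217, 216, 215]
-50 [216, 218, 217, 217, 216, 215]
-48 [216, 217, 217, 217, 216, 215]
-46 [207, 207, 207, 207, 206, 206]
-44 [171, 170, 170, 169, 169, 168]
-42 [193, 193, 193, 191, 191, 190]
-40 [212, 212, 211, 211, 211, 209]
-38 [214, 214, 214, 213, 213, 212]
-36 [209, 211, 204, 189, 198, 199]
-34 [211, 212, 198, 175, 206, 212]
-32 [211, 213, 198, 174, 210, 215]
-30 [209, 211, 197, 174, 209, 215]
-28 [207, 212, 197, 173, 209, 215]
-26 [206, 212, 196, 172, 209, 215]
-24 [206, 212, 197, 172, 208, 214]
-56 [218, 216, 217, 215, 215, 219]
-54 [218, 217, 217, 216, 215, 219]
-52 [218, 216, 217, 215, 216, 218]
-50 [218, 216, 217, 215, 215, 219]
-48 [217, 216, 217, 215, 215, 218]
-46 [206, 205, 206, 204, 204, 209]
-44 [178, 177, 176, 175, 174, 175]
-42 [200, 199, 198, 197, 197, 196]
-40 [213, 213, 213, 213, 213, 212]
-38 [212, 212, 212, 212, 213, 212]
-36 [195, 195, 196, 197, 198, 199]
-34 [209, 211, 212, 210, 211, 214]
-32 [216, 216, 217, 215, 215, 218]
-30 [217, 216, 217, 215, 215, 218]
-28 [216, 217, 217, 215, 215, 218]
-26 [216, 216, 216, 215, 215, 219]
-24 [216, 216, 217, 215, 215, 219]
[[320.6164291  205.3259857 ]
 [320.75878713 170.03690255]
 [320.48561604 238.12272945]]
```

The bar is exactly where predicted. Descend and straddle it.

Request:
arm_command(deltas=[{"hand":36,"tx":-1,"ty":0,"tz":30,"wx":0,"wy":0,"wz":0},{"hand":36,"tx":-1,"ty":-0.3,"tz":30,"wx":0,"wy":0,"wz":0},{"hand":36,"tx":-0.5,"ty":0,"tz":25,"wx":0,"wy":0,"wz":0},{"hand":36,"tx":0,"ty":0,"tz":12,"wx":0,"wy":0,"wz":0},{"hand":36,"tx":0,"ty":0,"tz":5,"wx":0,"wy":0,"wz":0},{"hand":36,"tx":0,"ty":0,"tz":0,"wx":0,"wy":0,"wz":0}])

```text
clock: 23.98
eef_pos: [498.1, -294.3, 7.4]
tcp_rot: [-3.14, -0.002, 1.473]
contact_force: [0.3, 0.5, 0.0]
opening: 0.42
grasp_force: 0.0
```

```bash
python3 - <<'E'
from h import *
from rig import r
s=r.sense(); st(s); goto(s,dk(-16.3,-1,-7),rot(DOCK[2]+np.pi/2),1)
E
```

```text
23.98 [ 498.1 -294.3    7.4] [-3.140e+00 -2.000e-03  1.473e+00] F [0.3 0.5 0. ] op 0.42 gf 0.0 q [-0.54  0.53  1.87  0.    0.75 -0.44]
step mm 14.5 rad 0.002 w [-0.0011 -0.0021 -0.0004]
[1.8, 0.4, 14.4]
```

Request:
arm_command(deltas=[{"hand":36,"tx":1,"ty":0.4,"tz":8,"wx":0,"wy":0,"wz":0},{"hand":36,"tx":0.5,"ty":0,"tz":5,"wx":0,"wy":0,"wz":0},{"hand":0,"tx":0,"ty":0,"tz":0,"wx":0,"wy":0,"wz":0},{"hand":0,"tx":0,"ty":0,"tz":0,"wx":0,"wy":0,"wz":0},{"hand":0,"tx":0,"ty":0,"tz":0,"wx":0,"wy":0,"wz":0}], squeeze=25)

```text
clock: 24.6
eef_pos: [498.6, -292.7, -5.9]
tcp_rot: [-3.14, -0.002, 1.474]
contact_force: [0.3, 0.3, -2.6]
opening: 0.109
grasp_force: 24.3
```

The bar is gripped. Lift it along its arc about the hinge.

Request:
arm_command(deltas=[{"hand":0,"tx":0,"ty":0.2,"tz":-6.3,"wx":0,"wy":0,"wz":0},{"hand":0,"tx":0,"ty":0.5,"tz":-6.3,"wx":0,"wy":0,"wz":0},{"hand":0,"tx":0,"ty":2.2,"tz":-12.5,"wx":0,"wy":0,"wz":0},{"hand":0,"tx":0,"ty":3.6,"tz":-12.1,"wx":0,"wy":0,"wz":0}])

```text
clock: 25.1
eef_pos: [504.6, -293.2, 32.1]
tcp_rot: [-3.139, -0.002, 1.474]
contact_force: [0.2, 0.8, -5.5]
opening: 0.102
grasp_force: 24.2
```

Request:
arm_command(deltas=[{"hand":0,"tx":0,"ty":4.9,"tz":-11.6,"wx":0,"wy":0,"wz":0},{"hand":0,"tx":0,"ty":6.3,"tz":-11,"wx":0,"wy":0,"wz":0},{"hand":0,"tx":0,"ty":7.5,"tz":-10.2,"wx":0,"wy":0,"wz":0},{"hand":0,"tx":0,"ty":8.6,"tz":-9.3,"wx":0,"wy":0,"wz":0}])

```text
clock: 25.6
eef_pos: [532.2, -296.0, 74.0]
tcp_rot: [-3.139, -0.002, 1.474]
contact_force: [-5.5, 0.5, -0.3]
opening: 0.101
grasp_force: 25.0
```

Request:
arm_command(deltas=[{"hand":0,"tx":0,"ty":9.6,"tz":-8.2,"wx":0,"wy":0,"wz":0},{"hand":0,"tx":0,"ty":10.5,"tz":-7.1,"wx":0,"wy":0,"wz":0},{"hand":0,"tx":0,"ty":11.2,"tz":-5.8,"wx":0,"wy":0,"wz":0},{"hand":0,"tx":0,"ty":11.7,"tz":-4.5,"wx":0,"wy":0,"wz":0},{"hand":0,"tx":0,"ty":12.3,"tz":-3.1,"wx":0,"wy":0,"wz":0},{"hand":0,"tx":0,"ty":0,"tz":0,"wx":0,"wy":0,"wz":0}])

```text
clock: 26.35
eef_pos: [589.9, -302.0, 103.1]
tcp_rot: [3.139, -0.001, 1.474]
contact_force: [0.8, 3.3, 8.3]
opening: 0.102
grasp_force: 26.7
```

Request:
arm_command(deltas=[{"hand":0,"tx":0,"ty":13.1,"tz":-1.7,"wx":0,"wy":0,"wz":0},{"hand":0,"tx":0,"ty":13.2,"tz":-0.2,"wx":0,"wy":0,"wz":0},{"hand":0,"tx":0,"ty":13.1,"tz":1.5,"wx":0,"wy":0,"wz":0},{"hand":0,"tx":0,"ty":0,"tz":0,"wx":0,"wy":0,"wz":0}])

```text
clock: 26.85
eef_pos: [628.1, -305.5, 102.1]
tcp_rot: [-3.141, -0.002, 1.474]
contact_force: [2.8, 1.4, 4.2]
opening: 0.099
grasp_force: 27.1
```

Request:
arm_command(deltas=[{"hand":30,"tx":0,"ty":5,"tz":0,"wx":0,"wy":0,"wz":0},{"hand":50,"tx":0,"ty":5,"tz":0,"wx":0,"wy":0,"wz":0},{"hand":50,"tx":0,"ty":0,"tz":0,"wx":0,"wy":0,"wz":0},{"hand":50,"tx":0,"ty":0,"tz":0,"wx":0,"wy":0,"wz":0},{"hand":50,"tx":0,"ty":0,"tz":-15,"wx":0,"wy":0,"wz":0},{"hand":50,"tx":0,"ty":0,"tz":-30,"wx":0,"wy":0,"wz":0},{"hand":50,"tx":0,"ty":-20,"tz":-30,"wx":0,"wy":0,"wz":0},{"hand":50,"tx":0,"ty":-40,"tz":0,"wx":0,"wy":0,"wz":0}])

```text
clock: 27.85
eef_pos: [579.0, -301.7, 181.4]
tcp_rot: [3.137, 0.001, 1.475]
contact_force: [-0.7, 0.5, 0.1]
opening: 0.586
grasp_force: 0.0
```

```bash
python3 - <<'E'
from h import *
from rig import r,imaging
s=r.sense(); st(s)
T=imaging.grab_frame("top"); S=imaging.grab_frame("scene"); W=imaging.grab_frame("wrist")
p=np.r_[dk(24,-1,12)[:2],DOCK[2],12]; im=cv2.GaussianBlur(W["image"],(0,0),.6)
def pose(a,y,rad): return (70-rad*np.cos(a),y,28+rad*np.sin(a))
for nm,f,pj in (("wrist",W,fish),("scene",S,proj),("top",T,proj)):
  im=f["image"]; res=[]
  for a in (0,1.3,1.5,1.7,1.8,1.9,2.0):
    bar=pj(f,place(p,[pose(a,y,110) for y in np.linspace(-26,26,9)])).astype(np.float32)
    wood=pj(f,place(p,[pose(a,y,r_) for y in (-10,0,10) for r_ in (25,35,50)])).astype(np.float32)
    v=lambda u:cv2.remap(im,u[:,0][None],u[:,1][None],1)[0].mean(0).astype(int).tolist()
    res.append((a,v(bar),v(wood)))
  print(nm,*res,sep="\n ")
E
```

```text
27.85 [ 579.  -301.7  181.4] [3.137e+00 1.000e-03 1.475e+00] F [-0.7  0.5  0.1] op 0.586 gf 0.0 q [-0.48  0.41  1.59  0.    1.14 -0.39]
wrist
 (0, [197, 198, 205], [215, 189, 148])
 (1.3, [162, 147, 133], [181, 176, 174])
 (1.5, [150, 137, 125], [138, 122, 103])
 (1.7, [178, 161, 139], [127, 105, 74])
 (1.8, [144, 135, 130], [125, 104, 73])
 (1.9, [159, 159, 163], [126, 104, 73])
 (2.0, [164, 151, 145], [126, 104, 73])
scene
 (0, [213, 216, 221], [237, 211, 141])
 (1.3, [137, 123, 115], [215, 192, 144])
 (1.5, [132, 117, 108], [201, 180, 145])
 (1.7, [128, 115, 108], [156, 156, 154])
 (1.8, [130, 113, 100], [145, 138, 129])
 (1.9, [180, 180, 180], [124, 103, 72])
 (2.0, [134, 117, 105], [141, 121, 86])
top
 (0, [120, 120, 111], [129, 118, 96])
 (1.3, [145, 145, 138], [117, 118, 116])
 (1.5, [116, 111, 97], [98, 90, 74])
 (1.7, [127, 116, 96], [97, 87, 68])
 (1.8, [100, 95, 87], [97, 86, 67])
 (1.9, [111, 113, 111], [97, 86, 66])
 (2.0, [120, 118, 113], [98, 86, 65])
```

The flap reads open at 1.9 rad. One last clear-away, then I'll check the knob and stand before handing in.

Request:
arm_command(deltas=[{"hand":50,"tx":0,"ty":-35,"tz":-20,"wx":0,"wy":0,"wz":0},{"hand":50,"tx":0,"ty":-40,"tz":-20,"wx":0,"wy":0,"wz":0},{"hand":50,"tx":20,"ty":-40,"tz":-20,"wx":0,"wy":0,"wz":0},{"hand":50,"tx":30,"ty":-10,"tz":0,"wx":0,"wy":0,"wz":0},{"hand":50,"tx":0,"ty":0,"tz":0,"wx":0,"wy":0,"wz":0}])

```text
clock: 28.62
eef_pos: [457.8, -238.0, 238.9]
tcp_rot: [3.142, -0.002, 1.475]
contact_force: [0.1, -1.4, 0.2]
opening: 0.586
grasp_force: 0.0
```

```bash
python3 - <<'E'
from h import *
from rig import r,imaging
s=r.sense(); st(s)
S=imaging.grab_frame("scene"); W=imaging.grab_frame("wrist")
for nm,f,pj in (("s",S,proj),("w",W,fish)):
    m=(f["image"].max(2)<55).astype(np.uint8); u=pj(f,np.array([dk(-106,0,68),dk(-117.5,0,84.4),dk(-112.9,0,77.8),dk(-124.4,0,94.2)])); print(nm,"pred home,out (head, face)",u.round(1).tolist())
    n,l,ss,c=cv2.connectedComponentsWithStats(m); print([(ss[i].tolist(),c[i].round(1).tolist()) for i in range(1,n) if ss[i,4]>40 and np.linalg.norm(c[i]-u[0])<60])
s0=cv2.imread("pics/scene0.png")[:,:,::-1]; m0=(s0.max(2)<55).astype(np.uint8); n,l,ss,c=cv2.connectedComponentsWithStats(m0)
print("start scene",[(ss[i].tolist(),c[i].round(1).tolist()) for i in range(1,n) if ss[i,4]>40 and np.linalg.norm(c[i]-(225,250))<40])
p=np.r_[dk(24,-1,12)[:2],DOCK[2],12]
for a in (1.7,1.8,1.85,1.9,1.95,2.0):
    u=proj(S,place(p,[(70-110*np.cos(a),y,28+110*np.sin(a)) for y in np.linspace(-26,26,9)])).astype(np.float32); print(a,cv2.remap(S["image"],u[:,0][None],u[:,1][None],1)[0].mean(0).astype(int))
d=np.abs(S["image"].astype(int)-s0).max(2)[130:260,345:400]; print("objects changed px",(d>40).sum())
E
```

```text
28.62 [ 457.8 -238.   238.9] [ 3.142e+00 -2.000e-03  1.475e+00] F [ 0.1 -1.4  0.2] op 0.586 gf 0.0 q [-0.48  0.14  1.82  0.    1.18 -0.39]
s pred home,out (head, face) [[224.8, 249.6], [219.2, 244.6], [221.4, 246.6], [215.8, 241.6]]
[([217, 242, 16, 16, 179], [225.0, 249.9])]
w pred home,out (head, face) [[283.6, 212.2], [272.0, 217.0], [276.8, 215.1], [264.7, 220.1]]
[([268, 197, 31, 32, 749], [283.1, 212.0])]
start scene [([217, 242, 17, 16, 182], [225.0, 249.9])]
1.7 [128 115 108]
1.8 [130 113 101]
1.85 [148 126  96]
1.9 [180 181 180]
1.95 [221 226 230]
2.0 [134 117 105]
objects changed px 0
```

The knob is home, identical to its start position (225.0, 249.9) in the scene view. The flap is up, the stand is down and the other objects are unchanged.

```bash
python3 -c "
from rig import r
print(r.sign_off())"
```

```text
the job is handed in; nothing more can be done
None
```

I handed the job in at about 29 s: the stand sits in its bay locked by the home knob, its back is open at about 1.9 rad, and the mug, lemon and jar are unmoved in the scene view.

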